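# Bring the largest brass weight round on the turning stand and set its brake

### The job

Turn the round turning stand, by pushing the upright pegs at the ends of its arms with a fingertip, until the largest of the three brass weights stands at the front, in line with the stand's pointer bar. Then push the brake lever beside the stand with a fingertip until it is fully home against its stop. Pick nothing up, do not touch the plate or the weights on it, and let none of them tip or fall; leave the things around the stand alone.

Things in the scene. Friction and masses are not known exactly. Their poses are not given: they have to be found in the camera images.
- stand: fixed foot of the turning stand, bright metal; origin at the centre of its underside on the worktop, on the turning axis; its -x axis points to its front, along the pointer bar. The bar is 6 mm high and 16 mm wide and runs from the foot to 172 mm from the axis, ending in a pointed stud 24 mm high. At the stand's right (its -y) a flat bracket of metal, 8 mm high, carries the brake lever.
- carousel (a joint): angle of the stand's turning part (hub, plate and four arms), rad; grows counterclockwise seen from above; it can turn several turns either way and starts near the middle of its travel. About 0.06 N m of friction: it turns easily and stays where it is left. The white round plate is 220 mm across, its top 40 mm above the worktop; it is not to be touched.
- peg_0 (a point): top centre of the upright peg at the end of arm 0 of the four arms, which are alike and 90 degrees apart, counterclockwise in order of number. Black peg 14 mm thick, upright from 45 to 85 mm above the worktop, 145 mm from the turning axis; its arm is a 10 mm steel rod at 34 mm height that runs out from the plate's rim.
- peg_1 (a point): top centre of the upright peg at the end of arm 1 of the four arms, which are alike and 90 degrees apart, counterclockwise in order of number. Black peg 14 mm thick, upright from 45 to 85 mm above the worktop, 145 mm from the turning axis; its arm is a 10 mm steel rod at 34 mm height that runs out from the plate's rim.
- peg_2 (a point): top centre of the upright peg at the end of arm 2 of the four arms, which are alike and 90 degrees apart, counterclockwise in order of number. Black peg 14 mm thick, upright from 45 to 85 mm above the worktop, 145 mm from the turning axis; its arm is a 10 mm steel rod at 34 mm height that runs out from the plate's rim.
- peg_3 (a point): top centre of the upright peg at the end of arm 3 of the four arms, which are alike and 90 degrees apart, counterclockwise in order of number. Black peg 14 mm thick, upright from 45 to 85 mm above the worktop, 145 mm from the turning axis; its arm is a 10 mm steel rod at 34 mm height that runs out from the plate's rim.
- front_spot (a point): point on the plate's level, 65 mm in front of the turning axis on the line of the pointer bar (fixed to the foot): where the centre of the largest weight shall come to stand
- weight_1: the largest of three brass balance weights (cylinders with a small knob on top), 37 mm across and 35 mm high, 0.2 kg, standing loose on the plate about 65 mm from the axis and carried round by it without slipping; origin at the centre of its underside
- weight_0: the middle weight, 29 mm across and 30 mm high, loose on the plate; origin at the centre of its underside
- weight_2: the smallest weight, 24 mm across and 27 mm high, loose on the plate; origin at the centre of its underside
- brake (a joint): angle of the brake lever, rad: 0 fully off (lever slanting away from the stand to its front right), 1.1 home against the stop (lever parallel to the pointer bar, pointing to the stand's front). It grows clockwise seen from above, has about 0.05 N m of friction and stays where it is left.
- brake_ball (a point): centre of the black ball, 24 mm thick, on the upright end of the brake lever, 73 mm above the worktop and 70 mm from the lever's pivot; pushed from its outer side towards the stand
- brake_pivot (a point): the brake lever's upright pivot axis, 215 mm to the right (-y) of the stand's axis in the stand's frame; this point is 42 mm above the worktop
- jar_2: glass jar with a green lid and a red filling, 60 mm across, 85 mm high, on the worktop to the right; bystander; origin at the centre of its underside
- tin_1: low food tin 86 mm across, 40 mm high, on the worktop right of the stand; bystander; origin at the centre of its underside
- jar_honey: glass jar with a green lid, 66 mm across, 84 mm high, on the worktop to the left; bystander; origin at the centre of its underside

How it is judged:
By the outcome, as a careful person would: the job done as asked, in the order asked, and still so for the second after the job is handed in, with the robot touching nothing.
It also fails if it takes over 72 s, if anything falls off the work surface, if the arm or the gripper's body presses on something with over 40 N, if the wrist force passes 120 N, or if a joint passes its speed limit or range.

### The arm

A 6-joint arm with a two-finger parallel gripper is mounted at the origin on a cart in front of the work surface, level with it; the furniture and walls round the work are solid. World frame = base frame: x ahead of the robot, y to its left, z up, the work surface at z = 0. Lengths are in m, angles in degrees, forces in N, time in s.
With the tool pointing down it reaches from about 0.3 to 0.85 m from the base axis. Payload 4.2 kg.
Tool frame: the origin (TCP) lies between the finger pads; the fingertips stand 11 mm ahead of it and the grasp point (between the pads) lies 8 mm behind it; z points along the fingers, y is the direction in which the jaws open and shut (so a half turn about z gives the same grasp; the last joint's range is limited). The gripper opens to 91 mm and grips with 3 to 60 N. Pads are 32 mm wide; open, the fingers measure 118 mm over their backs; the gripper's body (76 mm by 178 mm) begins 60 mm behind the grasp point.
Start: joints at [71.161, 18.312, 89.639, -0, 72.044, -1.146], TCP at [0.175, 0.548, 0.225] pointing down, gripper open.
Joint ranges: [-177.97, 177.97], [-48.28, 115.42], [12.27, 149.76], [-77.06, 257.06], [2.81, 150.46], [-146.56, 146.56]. Speed limits (degrees/s): [147.25, 147.25, 180, 180, 180, 180].

### API

Orientations are given as [roll, pitch, yaw] about the fixed x, y, z axes, in that order (R = Rz(yaw) Ry(pitch) Rx(roll)).
In Python, from plant import arm, viewer gives the robot as it stands.
- The arm moves only by the shell command python3 -m crank 'ROWS'. ROWS is JSON, a list of rows, each an object with "xyz": the shift along the world's x, y, z normalised to -1 to 1, where 1 is 0.3 m, a list of three; "delta_rot": the turn, a rotation vector about the world's x, y, z normalised to -1 to 1, where 1 is 60 degrees, a list of three; "jaw": the opening in per cent of the stroke, from 0 (shut) to 100 (fully open). A call has 1 to 10 rows; each row is the pose to reach, as a shift and turn from the pose commanded when the call began; what a row does not reach only later rows make up. A row lasts 1/10 s, in which the tool goes at most 50 mm and 8.59 degrees, less where a joint would pass 70% of its speed; a pose out of reach is approached as far as the arm can. A call with a number of a shift or a turn outside -1 to 1 is refused whole. A call with a gripper value outside its range is refused whole. The fingers move at their own pace and stop on an object; the grip force is fixed at half the most. Time passes only in rows, so rows that repeat a pose let the fingers close. It gives the time, the measured TCP pose, the force and the opening at its end, in the units of the state.
- arm.get_state(): the state, without advancing time (a new reading comes with each control period).
- viewer.read_camera(name): name is "side" or "top" or "wrist"; returns a dict with "color" (420x560x3 uint8, red, green, blue), "fx", "fy", "cx", "cy" (pixels), "pose" (4x4, takes a point from camera to world coordinates). Camera axes: x right, y down, z forward; pixel columns grow to the right and rows downward; lengths in m; the calibration is good to about 2 mm. A picture is of the moment at which its call begins. There is no depth.
- arm.finish_job(): hands the job in, once; it reports no verdict.
The state is a dict: "clock": time; "joint_pos": joint angles; "qd": joint speeds; "joint_efforts": joint torques, N m; "tool_pos": TCP position; "tool_rot": TCP orientation; "ft_force": force on the tool from outside, world axes, zero at the start; "torque": the same for the moment, N m; "grip_width": finger opening in m.
Only numpy, scipy, OpenCV 4.12 (cv2) and the standard library are available. Lean on these libraries where they do the work, as an engineer would, in place of code of your own. Each camera call takes 0.05 s, during which the arm holds its last target.

## Working session

There is one attempt and no reset: what is moved stays moved. The work goes in short steps, Python scripts to look and compute and a shell command to move; the robot and the scene stay as the last step left them, time stands still between calls to the robot, and variables do not carry over. Pictures are saved under pics/ and viewed, and the job is handed in when it is done.

```bash
ls; mkdir -p pics; python3 - <<'E'
from plant import arm, viewer
import cv2, numpy as np
s=arm.get_state(); print(s['clock'],s['tool_pos'],s['tool_rot'],s['grip_width'])
for n in ['top','side']:
    c=viewer.read_camera(n); cv2.imwrite(f'pics/{n}0.png',c['color'][:,:,::-1])
    print(n,c['fx'],c['fy'],c['cx'],c['cy']); print(np.round(c['pose'],4).tolist())
E
```

```text
pics
0.0 [0.17457478 0.54733931 0.22411941] [-1.79898267e+02 -2.54990348e-03  1.62309163e+02] 0.0915593582876605
top 494.3439995660781 494.3439995660781 287.32888433708865 210.69536415002287
[[-0.2083, -0.9292, 0.3054, 0.0726], [-0.978, 0.2003, -0.0577, 0.1125], [-0.0075, -0.3107, -0.9505, 1.5628], [0.0, 0.0, 0.0, 1.0]]
side 471.75469722451476 471.75469722451476 279.443927131003 201.117472969827
[[-0.4288, -0.7294, 0.5331, -0.3521], [-0.9034, 0.3503, -0.2473, 0.4377], [-0.0064, -0.5876, -0.8091, 1.495], [0.0, 0.0, 0.0, 1.0]]
```

View pics/top0.png

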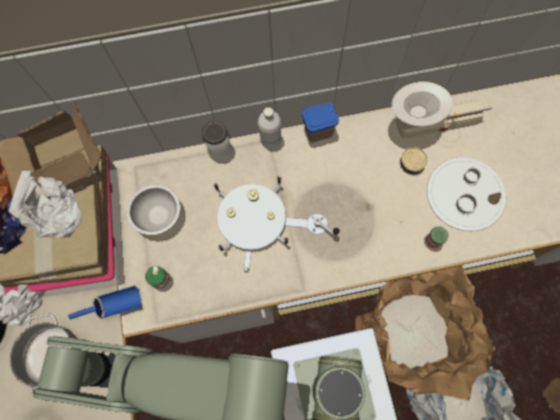

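View pics/side0.png

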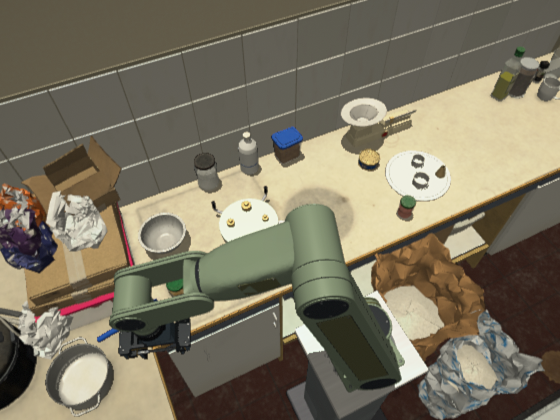

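```bash
python3 - <<'E'
import cv2
im=cv2.imread('pics/top0.png')[160:290,190:360]
cv2.imwrite('pics/top0c.png',cv2.resize(im,None,fx=4.5,fy=4.5,interpolation=cv2.INTER_CUBIC))
E
```

```text
(no output)
```

View pics/top0c.png

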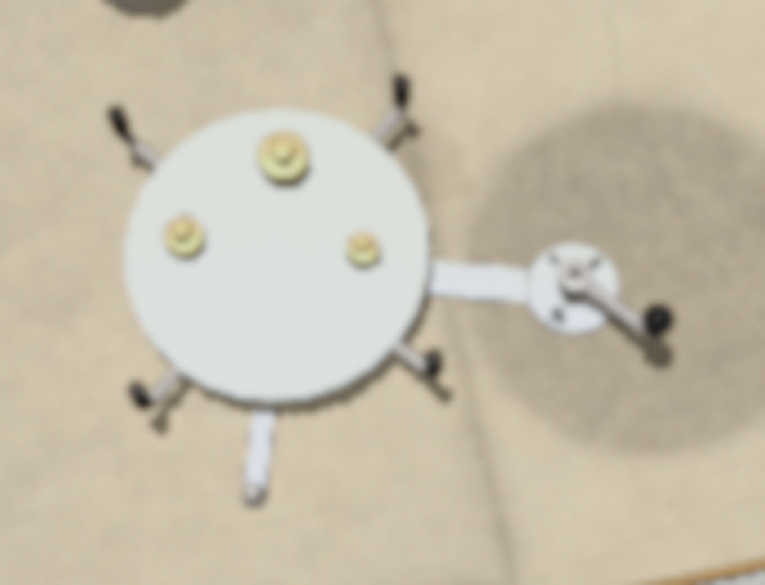

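```bash
cat > h.py <<'E'
import numpy as np, cv2
from plant import arm, viewer
def ray(c,uv,z):
    p=np.array(c['pose']); uv=np.atleast_2d(np.asarray(uv,float))
    d=np.c_[(uv[:,0]-c['cx'])/c['fx'],(uv[:,1]-c['cy'])/c['fy'],np.ones(len(uv))]@p[:3,:3].T
    return p[:3,3]+d*((z-p[2,3])/d[:,2])[:,None]
def proj(c,P):
    p=np.array(c['pose']); q=(np.atleast_2d(P)-p[:3,3])@p[:3,:3]
    return np.c_[c['fx']*q[:,0]/q[:,2]+c['cx'],c['fy']*q[:,1]/q[:,2]+c['cy']]
def circ(P):
    A=np.c_[2*P[:,:2],np.ones(len(P))]; s=np.linalg.lstsq(A,(P[:,:2]**2).sum(1),rcond=None)[0]
    return s[0],s[1],np.sqrt(s[2]+s[0]**2+s[1]**2)
def top(): return viewer.read_camera('top')
def crop(c,name,x0=190,y0=160,x1=360,y1=290,f=4.5):
    im=c['color'][y0:y1,x0:x1,::-1]; cv2.imwrite(name,cv2.resize(im,None,fx=f,fy=f,interpolation=cv2.INTER_CUBIC))
def blobs(c,m,lo,hi,z,roi=(190,160,360,290)):
    x0,y0,x1,y1=roi; mm=np.zeros_like(m,np.uint8); mm[y0:y1,x0:x1]=m[y0:y1,x0:x1]
    n,l,st,ce=cv2.connectedComponentsWithStats(mm,connectivity=8); o=[]
    for i in range(1,n):
        if lo<=st[i,4]<=hi: o.append((st[i,4],ce[i].round(1),ray(c,ce[i],z)[0][:2].round(4)))
    return o
E
python3 - <<'E'
from h import *
c=top(); hsv=cv2.cvtColor(c['color'],cv2.COLOR_RGB2HSV); H,S,V=cv2.split(hsv)
m=((S<28)&(V>170)).astype(np.uint8); m[:170]=0;m[290:]=0;m[:,:200]=0;m[:,288:]=0
m=cv2.morphologyEx(m,cv2.MORPH_OPEN,np.ones((9,9)))
cs=max(cv2.findContours(m,0,cv2.CHAIN_APPROX_NONE)[0],key=cv2.contourArea)
P=ray(c,cs[:,0,:],0.04); print('plate',circ(P))
C=np.array(circ(P)[:2])
for n,u in dict(stud=(255,492)).items():
    pass
print('brass'); 
for b in blobs(c,((S>75)&(H>15)&(H<40)&(V>120)).astype(np.uint8),4,400,.07):print(b)
print('black')
for b in blobs(c,(V<75).astype(np.uint8),4,400,.075):print(b)
q=lambda x,y:(190+(x+.5)/4.5-.5,160+(y+.5)/4.5-.5)
st=ray(c,q(255,490),.018)[0]; print('stud',st, 'pivot',ray(c,q(577,278),.045)[0],'ball',ray(c,q(657,320),.073)[0])
E
```

```text
plate (np.float64(0.5640616288184722), np.float64(0.13535765881742323), np.float64(0.10169984809568175))
brass
(np.int32(16), array([252.9, 192.4]), array([0.636 , 0.1173]))
(np.int32(10), array([230.1, 211.2]), array([0.5889, 0.2   ]))
(np.int32(8), array([270.8, 214. ]), array([0.5525, 0.0755]))
(np.int32(43), array([348.2, 287.1]), array([ 0.276 , -0.1074]))
black
(np.int32(8), array([278.6, 180. ]), array([0.6586, 0.0279]))
(np.int32(8), array([216.1, 187. ]), array([0.6775, 0.2296]))
(np.int32(23), array([335.7, 231.1]), array([ 0.4533, -0.1115]))
(np.int32(5), array([285.6, 241.2]), array([0.4543, 0.0481]))
(np.int32(5), array([220.8, 248.2]), array([0.4746, 0.2487]))
stud [0.40785491 0.18596729 0.018     ] pivot [ 0.50436988 -0.06778792  0.045     ] ball [ 0.45501212 -0.11186018  0.073     ]
```

```bash
python3 -m crank '[{"xyz":[0.25,-0.45,0.2],"delta_rot":[0,0,0.25],"jaw":0},{"xyz":[0.5,-0.9,0.25],"delta_rot":[0,0,0.5],"jaw":0},{"xyz":[0.5,-0.9,0.25],"delta_rot":[0,0,0.5],"jaw":0},{"xyz":[0.5,-0.9,0.25],"delta_rot":[0,0,0.5],"jaw":0},{"xyz":[0.5,-0.9,0.25],"delta_rot":[0,0,0.5],"jaw":0},{"xyz":[0.5,-0.9,0.25],"delta_rot":[0,0,0.5],"jaw":0},{"xyz":[0.5,-0.9,0.25],"delta_rot":[0,0,0.5],"jaw":0},{"xyz":[0.5,-0.9,0.25],"delta_rot":[0,0,0.5],"jaw":0}]'
python3 - <<'E'
from h import *
c=viewer.read_camera('wrist'); cv2.imwrite('pics/w1.png',c['color'][:,:,::-1]); print(c['fx'],np.round(c['pose'],3).tolist())
E
```

```text
clock: 0.95
tool_pos: [0.3259, 0.2759, 0.3007]
tool_rot: [180.0, 0.1, -167.9]
ft_force: [0.4, 1.0, 0.0]
grip_width: 0.0301
358.6227191435272 [[-0.209, 0.937, 0.28, 0.247], [0.978, 0.2, 0.06, 0.259], [-0.0, 0.286, -0.958, 0.46], [0.0, 0.0, 0.0, 1.0]]
```

View pics/w1.png

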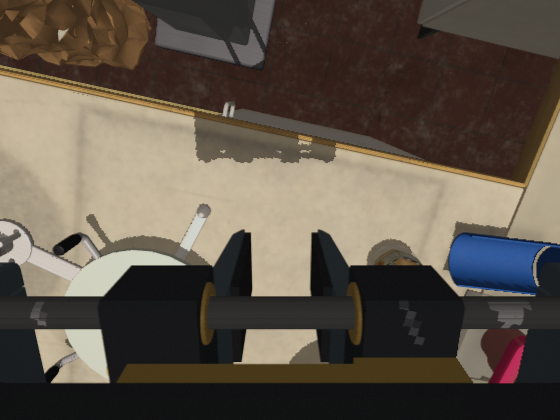

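```bash
python3 -m crank '[{"xyz":[0.54,-0.87,0],"delta_rot":[0,0,0.45],"jaw":0},{"xyz":[0.54,-0.87,0],"delta_rot":[0,0,0.45],"jaw":0},{"xyz":[0.54,-0.87,0],"delta_rot":[0,0,0.45],"jaw":0},{"xyz":[0.54,-0.87,0],"delta_rot":[0,0,0.45],"jaw":0},{"xyz":[0.54,-0.87,0],"delta_rot":[0,0,0.45],"jaw":0},{"xyz":[0.54,-0.87,0],"delta_rot":[0,0,0.45],"jaw":0},{"xyz":[0.54,-0.87,0],"delta_rot":[0,0,0.45],"jaw":0},{"xyz":[0.54,-0.87,-0.2],"delta_rot":[0,0,0.45],"jaw":0},{"xyz":[0.54,-0.87,-0.4],"delta_rot":[0,0,0.45],"jaw":0},{"xyz":[0.54,-0.87,-0.4],"delta_rot":[0,0,0.45],"jaw":0}]'
python3 - <<'E'
from h import *
s=arm.get_state(); print(s['tool_pos'],s['tool_rot'],s['joint_pos'],s['grip_width'])
c=top(); crop(c,'pics/t2.png')
c=viewer.read_camera('wrist'); cv2.imwrite('pics/w2.png',c['color'][:,:,::-1])
E
```

```text
clock: 2.0
tool_pos: [0.4838, 0.018, 0.1749]
tool_rot: [179.6, -0.4, -140.7]
ft_force: [-0.5, -0.0, 1.0]
grip_width: 0.0004
[0.48381433 0.01803601 0.17485463] [ 179.62449369   -0.38615367 -140.65299874] [ 7.38655284e-01  1.27559292e+01  1.05239546e+02  5.91424154e-02
  6.25405998e+01 -1.28634598e+02] 0.0003815068791685627
```

View pics/t2.png

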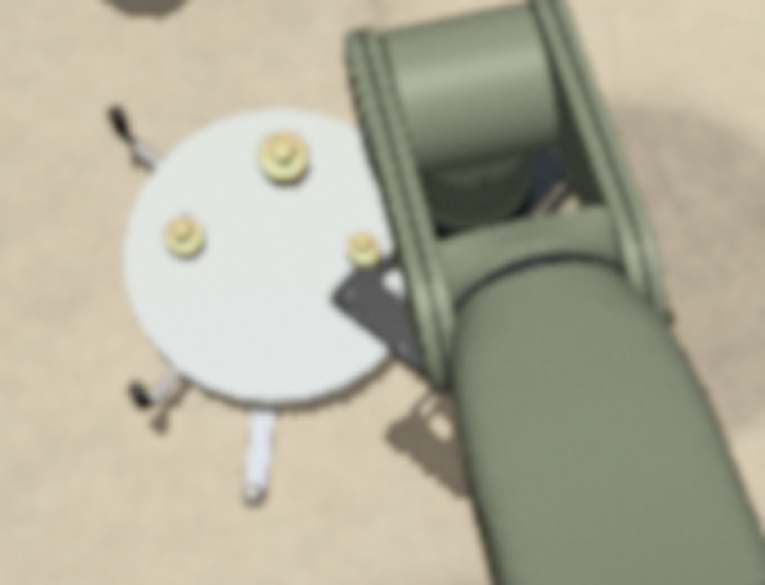

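View pics/w2.png

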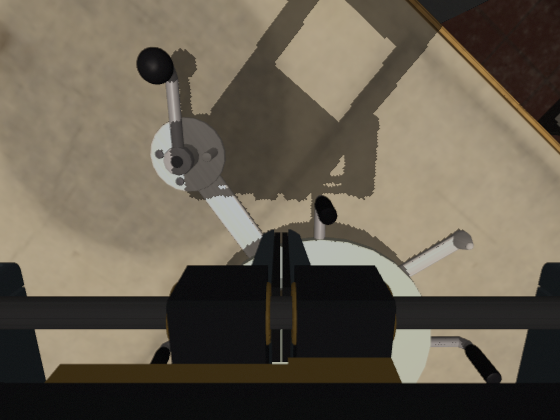

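```bash
python3 - <<'E'
from h import *
c=viewer.read_camera('wrist')
for n,u,z in [('ball',(155,65),.073),('pivot',(177,160),.05),('pegtop',(326,213),.085),('pegbase',(320,199),.045),('stud',(462,239),.024),('peg other',(492,372),.085),('tip',(281,236),.164)]: print(n,ray(c,u,z)[0])
E
```

```text
ball [ 0.4590407  -0.11424822  0.073     ]
pivot [ 0.51021503 -0.06797665  0.05      ]
pegtop [0.4626228  0.04304826 0.085     ]
pegbase [0.46269347 0.04315927 0.045     ]
stud [0.41052233 0.17685436 0.024     ]
peg other [0.47930336 0.24493287 0.085     ]
tip [0.47439716 0.00929752 0.164     ]
```

```bash
python3 -m crank '[{"xyz":[0,0,-0.15],"delta_rot":[0,0,0],"jaw":0},{"xyz":[0,0,-0.34],"delta_rot":[0,0,0],"jaw":0},{"xyz":[0,0,-0.34],"delta_rot":[0,0,0],"jaw":0},{"xyz":[0,0,-0.34],"delta_rot":[0,0,0],"jaw":0},{"xyz":[0,0,-0.34],"delta_rot":[0,0,0],"jaw":0}]'
cat > plan.py <<'E'
from h import *
import sys
def plan(C,R,a0,a1,step,off,yadd=0,start=None,n=10):
    s=arm.get_state(); p=np.array(start if start is not None else s['tool_pos'])[:2]; y=s['tool_rot'][2]
    k=0;a=a0
    while True:
        a=a+step
        if (a-a1)*np.sign(step)>0:break
        t=np.radians(a); q=C+R*np.array([np.cos(t),np.sin(t)])
        dy=(a-off+yadd-y+180)%360-180
        print(a,np.round((q-p)/.3,3),round(dy/60,3))
E
python3 - <<'E'
from plan import *
print(arm.get_state()['tool_pos'],arm.get_state()['tool_rot'])
plan(np.array([.570,.136]),.146,232,184,-4,8)
E
```

```text
clock: 2.65
tool_pos: [0.4891, 0.0172, 0.0805]
tool_rot: [-179.8, 0.2, -140.7]
ft_force: [0.8, -0.6, 0.5]
grip_width: 0.0003
[0.48912477 0.01717439 0.08048287] [-179.8270929     0.22885754 -140.66585794]
228 [-0.056  0.034] 0.011
224 [-0.08   0.058] -0.056
220 [-0.103  0.083] -0.122
216 [-0.124  0.11 ] -0.189
212 [-0.143  0.138] -0.256
208 [-0.16   0.168] -0.322
204 [-0.175  0.198] -0.389
200 [-0.188  0.23 ] -0.456
196 [-0.198  0.262] -0.522
192 [-0.206  0.295] -0.589
188 [-0.212  0.328] -0.656
184 [-0.216  0.362] -0.722
```

```bash
python3 -m crank '[{"xyz":[-0.03,0.02,0],"delta_rot":[0,0,0],"jaw":0},{"xyz":[-0.055,0.035,0],"delta_rot":[0,0,0],"jaw":0},{"xyz":[-0.08,0.058,0],"delta_rot":[0,0,-0.056],"jaw":0},{"xyz":[-0.103,0.083,0],"delta_rot":[0,0,-0.122],"jaw":0},{"xyz":[-0.124,0.11,0],"delta_rot":[0,0,-0.19],"jaw":0},{"xyz":[-0.143,0.138,0],"delta_rot":[0,0,-0.256],"jaw":0},{"xyz":[-0.16,0.168,0],"delta_rot":[0,0,-0.322],"jaw":0},{"xyz":[-0.175,0.198,0],"delta_rot":[0,0,-0.39],"jaw":0},{"xyz":[-0.188,0.23,0],"delta_rot":[0,0,-0.456],"jaw":0},{"xyz":[-0.188,0.23,0],"delta_rot":[0,0,-0.456],"jaw":0}]'
python3 - <<'E'
from plan import *
c=top(); crop(c,'pics/t3.png')
c=viewer.read_camera('wrist'); cv2.imwrite('pics/w3.png',c['color'][:,:,::-1])
plan(np.array([.570,.136]),.146,200,136,-4,8)
E
```

```text
clock: 3.65
tool_pos: [0.4296, 0.0867, 0.0789]
tool_rot: [180.0, 0.1, -168.0]
ft_force: [0.5, 0.1, -0.2]
grip_width: 0.0005
196 [-0.002  0.033] -0.068
192 [-0.01   0.066] -0.135
188 [-0.016  0.099] -0.201
184 [-0.02   0.133] -0.268
180 [-0.021  0.167] -0.335
176 [-0.02   0.201] -0.401
172 [-0.016  0.234] -0.468
168 [-0.01   0.268] -0.535
164 [-0.002  0.301] -0.601
160 [0.009 0.333] -0.668
156 [0.021 0.365] -0.735
152 [0.036 0.395] -0.801
148 [0.053 0.425] -0.868
144 [0.072 0.453] -0.935
140 [0.093 0.48 ] -1.001
136 [0.116 0.505] -1.068
```

View pics/t3.png

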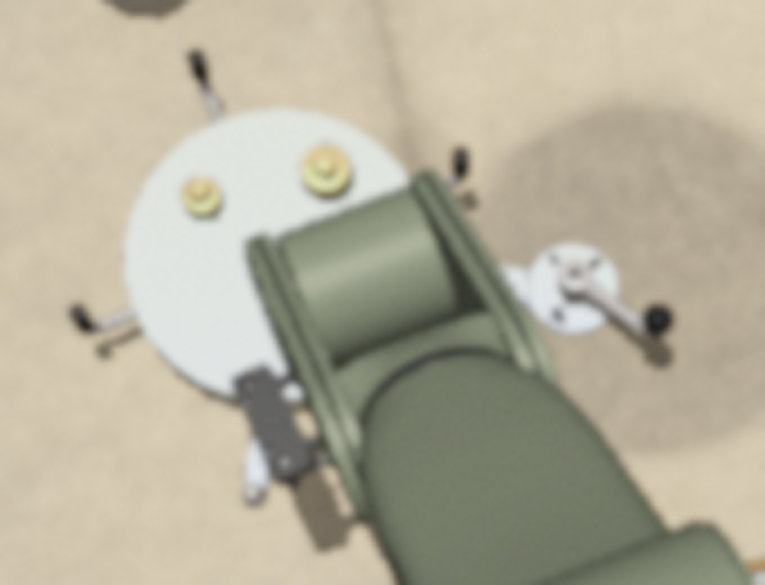

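View pics/w3.png

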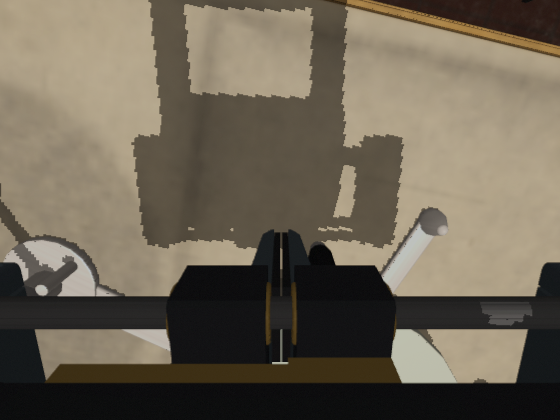

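```bash
python3 -m crank '[{"xyz":[-0.002,0.033,0],"delta_rot":[0,0,-0.068],"jaw":0},{"xyz":[-0.01,0.066,0],"delta_rot":[0,0,-0.135],"jaw":0},{"xyz":[-0.016,0.099,0],"delta_rot":[0,0,-0.2],"jaw":0},{"xyz":[-0.02,0.133,0],"delta_rot":[0,0,-0.268],"jaw":0},{"xyz":[-0.021,0.167,0],"delta_rot":[0,0,-0.335],"jaw":0},{"xyz":[-0.02,0.2,0],"delta_rot":[0,0,-0.4],"jaw":0},{"xyz":[-0.016,0.234,0],"delta_rot":[0,0,-0.468],"jaw":0},{"xyz":[-0.01,0.268,0],"delta_rot":[0,0,-0.535],"jaw":0},{"xyz":[-0.002,0.3,0],"delta_rot":[0,0,-0.6],"jaw":0},{"xyz":[0.009,0.333,0],"delta_rot":[0,0,-0.668],"jaw":0}]'
python3 - <<'E'
from plan import *
c=top(); crop(c,'pics/t4.png')
c=viewer.read_camera('wrist'); cv2.imwrite('pics/w4.png',c['color'][:,:,::-1])
plan(np.array([.570,.136]),.146,160,124,-4,8)
E
```

```text
clock: 4.75
tool_pos: [0.4329, 0.1855, 0.0781]
tool_rot: [-180.0, -0.0, 151.8]
ft_force: [-0.1, 0.2, -0.1]
grip_width: 0.0005
156 [0.009 0.03 ] -0.066
152 [0.024 0.061] -0.133
148 [0.041 0.09 ] -0.199
144 [0.06  0.119] -0.266
140 [0.081 0.145] -0.333
136 [0.104 0.171] -0.399
132 [0.128 0.194] -0.466
128 [0.154 0.216] -0.533
124 [0.182 0.236] -0.599
```

View pics/t4.png

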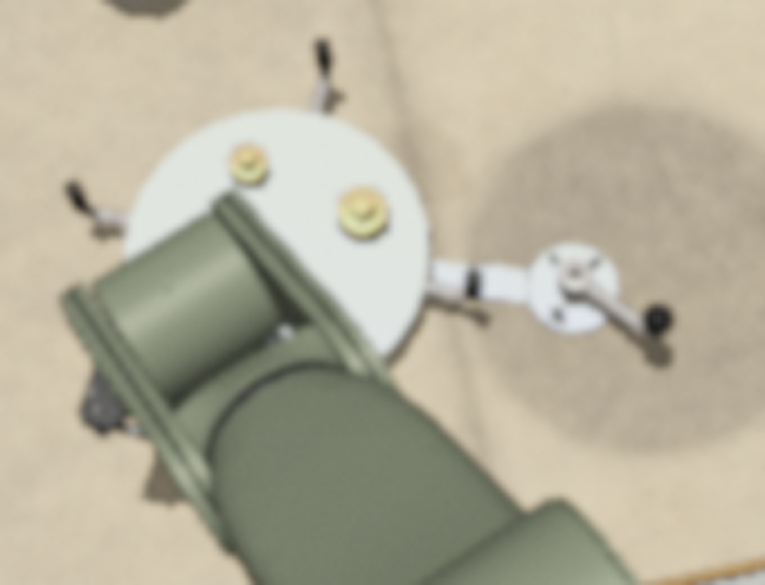

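View pics/w4.png

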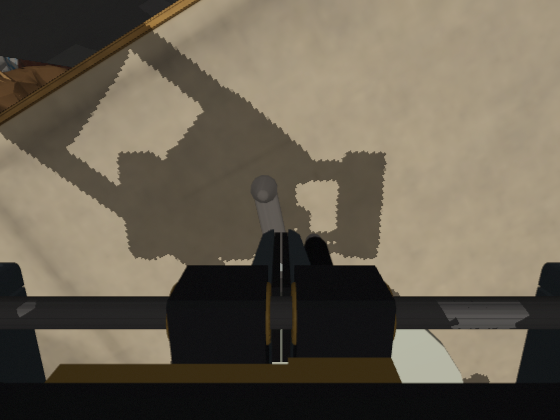

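```bash
python3 -m crank '[{"xyz":[0.009,0.03,0],"delta_rot":[0,0,-0.066],"jaw":0},{"xyz":[0.024,0.061,0],"delta_rot":[0,0,-0.133],"jaw":0},{"xyz":[0.041,0.09,0],"delta_rot":[0,0,-0.2],"jaw":0},{"xyz":[0.06,0.119,0],"delta_rot":[0,0,-0.266],"jaw":0},{"xyz":[0.081,0.145,0],"delta_rot":[0,0,-0.333],"jaw":0},{"xyz":[0.104,0.171,0],"delta_rot":[0,0,-0.4],"jaw":0},{"xyz":[0.128,0.194,0],"delta_rot":[0,0,-0.466],"jaw":0},{"xyz":[0.128,0.194,0],"delta_rot":[0,0,-0.466],"jaw":0}]'
python3 - <<'E'
from plan import *
c=top(); crop(c,'pics/t5.png',120,150,360,320,3.2)
print('honey',ray(c,(156,273),.085))
s=arm.get_state();print(s['tool_pos'],s['joint_pos'])
E
```

```text
clock: 5.65
tool_pos: [0.4724, 0.2439, 0.0781]
tool_rot: [179.9, 0.0, 124.0]
ft_force: [-0.5, -0.1, -0.6]
grip_width: 0.0008
honey [[0.43709765 0.45265999 0.085     ]]
[0.4716193  0.24346476 0.07799136] [ 2.60710195e+01  2.23600634e+01  1.07188773e+02 -1.77000750e-02
  5.04512379e+01 -7.99177716e+00]
```

View pics/t5.png

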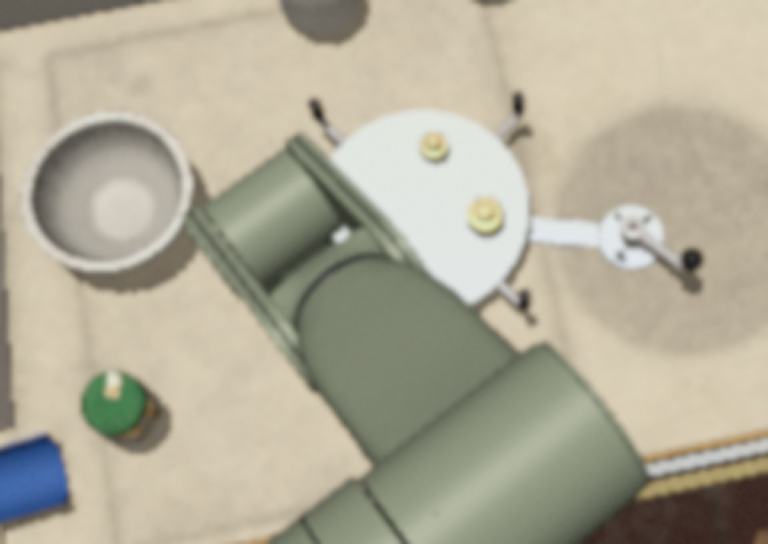

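```bash
python3 -m crank '[{"xyz":[-0.03,-0.03,0],"delta_rot":[0,0,0],"jaw":0},{"xyz":[-0.05,-0.045,0],"delta_rot":[0,0,0],"jaw":0},{"xyz":[-0.05,-0.045,0.15],"delta_rot":[0,0,0],"jaw":0},{"xyz":[-0.05,-0.045,0.33],"delta_rot":[0,0,0],"jaw":0},{"xyz":[-0.04,-0.2,0.33],"delta_rot":[0,0,0.14],"jaw":0},{"xyz":[-0.03,-0.35,0.33],"delta_rot":[0,0,0.28],"jaw":0},{"xyz":[0,-0.5,0.33],"delta_rot":[0,0,0.42],"jaw":0},{"xyz":[0.02,-0.65,0.33],"delta_rot":[0,0,0.56],"jaw":0},{"xyz":[0.04,-0.75,0.33],"delta_rot":[0,0,0.7],"jaw":0},{"xyz":[0.04,-0.75,0.33],"delta_rot":[0,0,0.84],"jaw":0}]'
python3 -m crank '[{"xyz":[0,0,0],"delta_rot":[0,0,0.14],"jaw":0},{"xyz":[0,0,0],"delta_rot":[0,0,0.28],"jaw":0},{"xyz":[0,0,0],"delta_rot":[0,0,0.42],"jaw":0},{"xyz":[0,0,0],"delta_rot":[0,0,0.56],"jaw":0},{"xyz":[0,0,0],"delta_rot":[0,0,0.7],"jaw":0},{"xyz":[0,0,0],"delta_rot":[0,0,0.74],"jaw":0},{"xyz":[0,0,0],"delta_rot":[0,0,0.74],"jaw":0}]'
python3 - <<'E'
from h import *
s=arm.get_state(); print(s['tool_pos'],s['tool_rot'])
c=viewer.read_camera('wrist'); cv2.imwrite('pics/w6.png',c['color'][:,:,::-1])
c=top(); crop(c,'pics/t6.png')
E
```

```text
clock: 6.7
tool_pos: [0.4825, 0.0149, 0.177]
tool_rot: [-179.9, 0.0, 171.3]
ft_force: [0.2, 0.9, 0.1]
grip_width: 0.0003
clock: 7.4
tool_pos: [0.4821, 0.0185, 0.1768]
tool_rot: [180.0, -0.0, -144.5]
ft_force: [-0.0, -0.6, -0.8]
grip_width: 0.0003
[0.48206477 0.01854482 0.1768467 ] [ 1.79969751e+02 -4.57282043e-02 -1.44454508e+02]
```

View pics/w6.png

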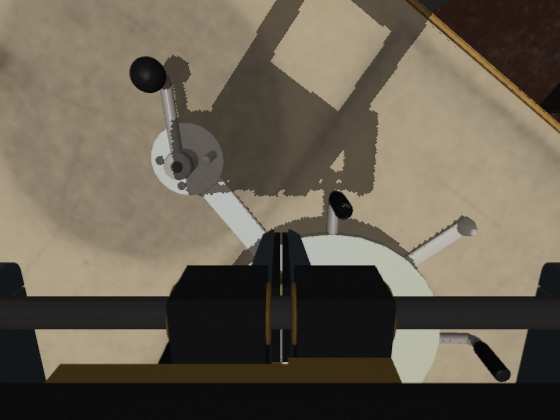

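View pics/t6.png

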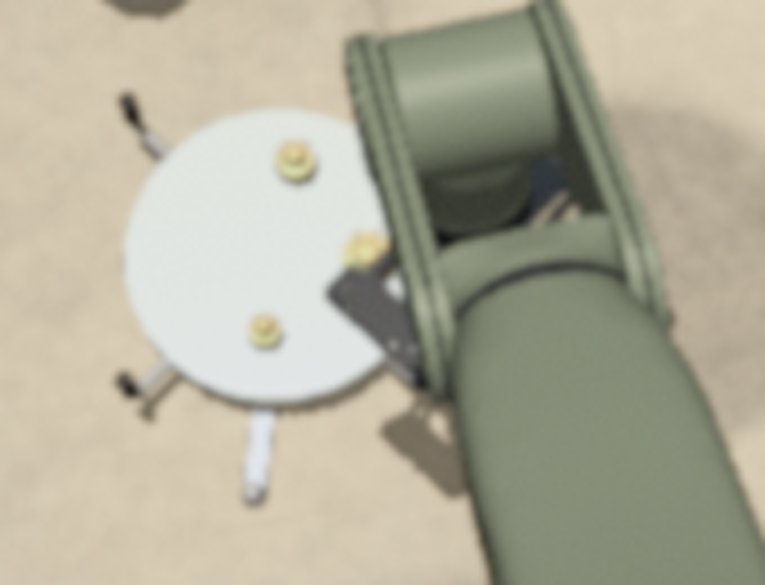

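```bash
python3 -m crank '[{"xyz":[0,0,-0.15],"delta_rot":[0,0,0],"jaw":0},{"xyz":[0,0,-0.34],"delta_rot":[0,0,0],"jaw":0},{"xyz":[0,0,-0.34],"delta_rot":[0,0,0],"jaw":0},{"xyz":[0,0,-0.34],"delta_rot":[0,0,0],"jaw":0},{"xyz":[0,0,-0.34],"delta_rot":[0,0,0],"jaw":0}]'
python3 - <<'E'
from plan import *
print(arm.get_state()['tool_pos'],arm.get_state()['tool_rot'])
plan(np.array([.570,.136]),.146,232,184,-4,8)
E
```

```text
clock: 8.0
tool_pos: [0.485, 0.0189, 0.0767]
tool_rot: [-179.9, 0.2, -144.5]
ft_force: [-0.2, 0.1, -0.4]
grip_width: 0.0005
[0.48495931 0.01889551 0.07672096] [-1.79895852e+02  1.54156217e-01 -1.44473658e+02]
228 [-0.042  0.029] 0.075
224 [-0.067  0.052] 0.008
220 [-0.089  0.078] -0.059
216 [-0.11   0.104] -0.125
212 [-0.129  0.132] -0.192
208 [-0.146  0.162] -0.259
204 [-0.161  0.192] -0.325
200 [-0.174  0.224] -0.392
196 [-0.184  0.256] -0.459
192 [-0.193  0.289] -0.525
188 [-0.198  0.323] -0.592
184 [-0.202  0.356] -0.659
```

```bash
python3 -m crank '[{"xyz":[-0.042,0.029,0],"delta_rot":[0,0,0],"jaw":0},{"xyz":[-0.067,0.052,0],"delta_rot":[0,0,0],"jaw":0},{"xyz":[-0.089,0.078,0],"delta_rot":[0,0,-0.06],"jaw":0},{"xyz":[-0.11,0.104,0],"delta_rot":[0,0,-0.125],"jaw":0},{"xyz":[-0.129,0.132,0],"delta_rot":[0,0,-0.19],"jaw":0},{"xyz":[-0.146,0.162,0],"delta_rot":[0,0,-0.26],"jaw":0},{"xyz":[-0.161,0.192,0],"delta_rot":[0,0,-0.325],"jaw":0},{"xyz":[-0.174,0.224,0],"delta_rot":[0,0,-0.39],"jaw":0},{"xyz":[-0.184,0.256,0],"delta_rot":[0,0,-0.46],"jaw":0},{"xyz":[-0.193,0.289,0],"delta_rot":[0,0,-0.525],"jaw":0}]'
python3 - <<'E'
from plan import *
print(arm.get_state()['tool_pos'],arm.get_state()['tool_rot'])
plan(np.array([.570,.136]),.146,192,144,-4,8)
E
```

```text
clock: 9.0
tool_pos: [0.4249, 0.1065, 0.076]
tool_rot: [180.0, 0.1, -176.1]
ft_force: [-0.1, -0.1, -0.4]
grip_width: 0.0006
[0.42493683 0.10645736 0.07601357] [ 1.79986261e+02  9.88979151e-02 -1.76093685e+02]
188 [0.002 0.031] -0.065
184 [-0.002  0.065] -0.132
180 [-0.003  0.098] -0.198
176 [-0.002  0.132] -0.265
172 [0.002 0.166] -0.332
168 [0.008 0.2  ] -0.398
164 [0.016 0.233] -0.465
160 [0.026 0.265] -0.532
156 [0.039 0.296] -0.598
152 [0.054 0.327] -0.665
148 [0.071 0.356] -0.732
144 [0.09  0.385] -0.798
```

```bash
python3 -m crank '[{"xyz":[0.002,0.031,0],"delta_rot":[0,0,-0.065],"jaw":0},{"xyz":[-0.002,0.065,0],"delta_rot":[0,0,-0.13],"jaw":0},{"xyz":[-0.003,0.098,0],"delta_rot":[0,0,-0.2],"jaw":0},{"xyz":[-0.002,0.132,0],"delta_rot":[0,0,-0.265],"jaw":0},{"xyz":[0.002,0.166,0],"delta_rot":[0,0,-0.33],"jaw":0},{"xyz":[0.008,0.2,0],"delta_rot":[0,0,-0.4],"jaw":0},{"xyz":[0.016,0.233,0],"delta_rot":[0,0,-0.465],"jaw":0},{"xyz":[0.026,0.265,0],"delta_rot":[0,0,-0.53],"jaw":0},{"xyz":[0.039,0.296,0],"delta_rot":[0,0,-0.6],"jaw":0},{"xyz":[0.054,0.327,0],"delta_rot":[0,0,-0.665],"jaw":0}]'
python3 - <<'E'
from plan import *
print(arm.get_state()['tool_pos'],arm.get_state()['tool_rot'])
plan(np.array([.570,.136]),.146,152,124,-2,8)
c=top(); crop(c,'pics/t7.png',120,150,360,320,3.2)
E
```

```text
clock: 10.0
tool_pos: [0.4407, 0.2044, 0.0759]
tool_rot: [180.0, 0.0, 144.0]
ft_force: [-0.1, -0.1, -0.4]
grip_width: 0.0001
[0.44070333 0.2044348  0.07588184] [1.79978228e+02 4.70843007e-03 1.44010058e+02]
150 [0.01  0.015] -0.034
148 [0.018 0.03 ] -0.067
146 [0.028 0.044] -0.1
144 [0.037 0.058] -0.134
142 [0.047 0.072] -0.167
140 [0.058 0.085] -0.2
138 [0.069 0.098] -0.234
136 [0.081 0.11 ] -0.267
134 [0.093 0.122] -0.3
132 [0.105 0.134] -0.334
130 [0.118 0.145] -0.367
128 [0.131 0.155] -0.4
126 [0.145 0.166] -0.434
124 [0.159 0.175] -0.467
```

View pics/t7.png

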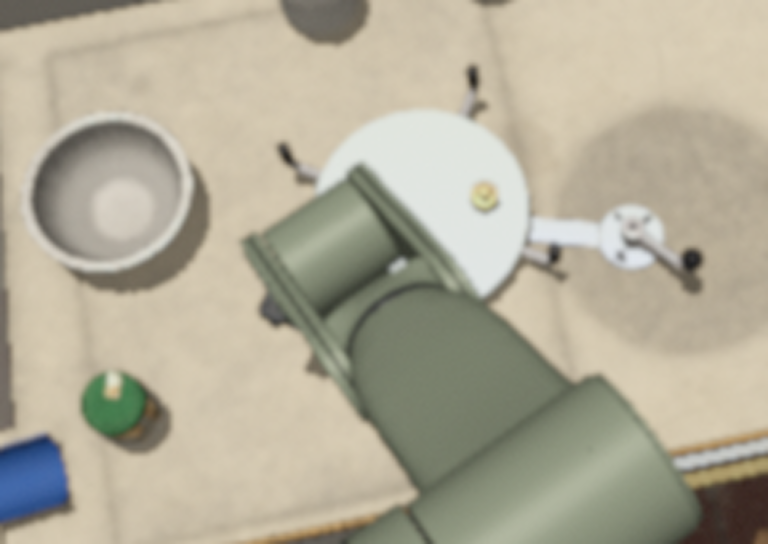

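```bash
python3 -m crank '[{"xyz":[0.01,0.015,0],"delta_rot":[0,0,-0.034],"jaw":0},{"xyz":[0.018,0.03,0],"delta_rot":[0,0,-0.067],"jaw":0},{"xyz":[0.028,0.044,0],"delta_rot":[0,0,-0.1],"jaw":0},{"xyz":[0.037,0.058,0],"delta_rot":[0,0,-0.134],"jaw":0},{"xyz":[0.047,0.072,0],"delta_rot":[0,0,-0.167],"jaw":0},{"xyz":[0.047,0.072,0],"delta_rot":[0,0,-0.167],"jaw":0},{"xyz":[0.047,0.072,0],"delta_rot":[0,0,-0.167],"jaw":0}]'
python3 -m crank '[{"xyz":[-0.03,-0.03,0],"delta_rot":[0,0,0],"jaw":0},{"xyz":[-0.055,-0.06,0],"delta_rot":[0,0,0],"jaw":0},{"xyz":[-0.055,-0.06,0.15],"delta_rot":[0,0,0],"jaw":0},{"xyz":[-0.055,-0.06,0.33],"delta_rot":[0,0,0],"jaw":0},{"xyz":[-0.2,0.1,0.5],"delta_rot":[0,0,0],"jaw":0},{"xyz":[-0.3,0.2,0.7],"delta_rot":[0,0,0],"jaw":0},{"xyz":[-0.4,0.3,0.7],"delta_rot":[0,0,0],"jaw":0},{"xyz":[-0.4,0.4,0.7],"delta_rot":[0,0,0],"jaw":0},{"xyz":[-0.4,0.5,0.7],"delta_rot":[0,0,0],"jaw":0},{"xyz":[-0.4,0.6,0.7],"delta_rot":[0,0,0],"jaw":0}]'
python3 - <<'E'
from plan import *
c=top(); crop(c,'pics/t8.png')
c=viewer.read_camera('wrist'); cv2.imwrite('pics/w8.png',c['color'][:,:,::-1])
s=arm.get_state();print(s['tool_pos'],s['tool_rot'],s['joint_pos'])
E
```

```text
clock: 10.75
tool_pos: [0.4554, 0.2253, 0.0755]
tool_rot: [180.0, 0.0, 134.2]
ft_force: [-0.1, 0.0, 0.8]
grip_width: 0.0007
clock: 11.75
tool_pos: [0.3344, 0.4066, 0.2862]
tool_rot: [179.9, -0.0, 134.2]
ft_force: [0.7, -0.5, 0.5]
grip_width: 0.0003
[0.33495827 0.40723489 0.28436679] [ 1.79994071e+02 -4.10461777e-02  1.34308981e+02] [4.92875080e+01 1.21015422e+01 8.96952967e+01 4.12494205e-02
 7.81936953e+01 4.97009314e+00]
```

View pics/t8.png

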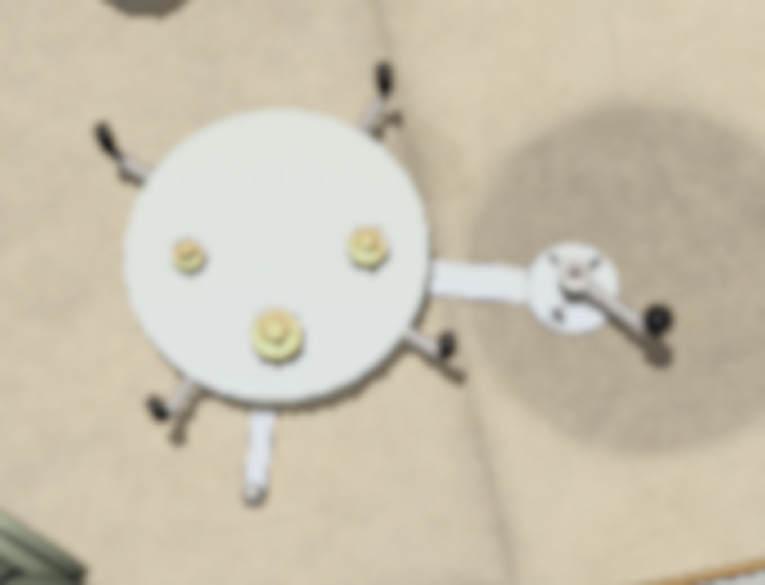

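```bash
python3 -m crank '[{"xyz":[0,0,0.22],"delta_rot":[0,0,-0.14],"jaw":0},{"xyz":[0.06,-0.12,0.22],"delta_rot":[0,0,-0.28],"jaw":0},{"xyz":[0.12,-0.24,0.22],"delta_rot":[0,0,-0.42],"jaw":0},{"xyz":[0.18,-0.36,0.22],"delta_rot":[0,0,-0.56],"jaw":0},{"xyz":[0.24,-0.48,0.22],"delta_rot":[0,0,-0.7],"jaw":0},{"xyz":[0.3,-0.6,0.22],"delta_rot":[0,0,-0.84],"jaw":0},{"xyz":[0.36,-0.72,0.22],"delta_rot":[0,0,-0.98],"jaw":0},{"xyz":[0.42,-0.85,0.22],"delta_rot":[0,0,-1],"jaw":0},{"xyz":[0.45,-0.92,0.22],"delta_rot":[0,0,-1],"jaw":0}]'
python3 -m crank '[{"xyz":[0,0,0],"delta_rot":[0,0,-1],"jaw":0},{"xyz":[0,0,0],"delta_rot":[0,0,-1],"jaw":0},{"xyz":[0,0,0],"delta_rot":[0,0,-1],"jaw":0},{"xyz":[0,0,0],"delta_rot":[0,0,-1],"jaw":0},{"xyz":[0,0,0],"delta_rot":[0,0,-1],"jaw":0},{"xyz":[0,0,0],"delta_rot":[0,0,-1],"jaw":0},{"xyz":[0,0,0],"delta_rot":[0,0,-1],"jaw":0},{"xyz":[0,0,0],"delta_rot":[0,0,-1],"jaw":0},{"xyz":[0,0,0],"delta_rot":[0,0,-1],"jaw":0}]'
python3 -m crank '[{"xyz":[0,0,0],"delta_rot":[0,0,-0.5],"jaw":0},{"xyz":[0,0,0],"delta_rot":[0,0,-0.5],"jaw":0},{"xyz":[0,0,0],"delta_rot":[0,0,-0.5],"jaw":0},{"xyz":[0,0,0],"delta_rot":[0,0,-0.5],"jaw":0},{"xyz":[0,0,0],"delta_rot":[0,0,-0.5],"jaw":0}]'
python3 - <<'E'
from plan import *
c=viewer.read_camera('wrist'); cv2.imwrite('pics/w9.png',c['color'][:,:,::-1])
s=arm.get_state();print(s['tool_pos'],s['tool_rot'],s['joint_pos'])
E
```

```text
clock: 12.75
tool_pos: [0.4703, 0.1251, 0.3505]
tool_rot: [-180.0, 0.1, 73.9]
ft_force: [-0.1, 0.6, 0.1]
grip_width: 0.0005
clock: 13.65
tool_pos: [0.47, 0.1283, 0.3508]
tool_rot: [180.0, 0.1, 14.2]
ft_force: [0.5, 0.1, 0.5]
grip_width: 0.0004
clock: 14.15
tool_pos: [0.4704, 0.1289, 0.3508]
tool_rot: [180.0, 0.0, -15.8]
ft_force: [0.1, -0.2, -0.3]
grip_width: 0.0006
[0.47047444 0.12896854 0.35085843] [ 1.79976976e+02  1.99459101e-02 -1.57121577e+01] [ 1.39855369e+01  7.11975542e+00  8.65745713e+01 -1.01387077e-02
  8.63344059e+01  1.19698341e+02]
```

View pics/w9.png

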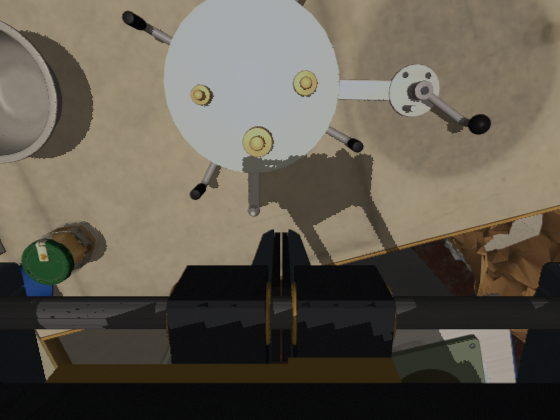

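```bash
cat > meas.py <<'E'
from h import *
def meas(c,save):
    rgb=c['color']; hsv=cv2.cvtColor(rgb,cv2.COLOR_RGB2HSV); H,S,V=[x.astype(int) for x in cv2.split(hsv)]
    br=((H>15)&(H<40)&(S>90)&(V>110)).astype(np.uint8)
    pl=(((S<40)&(V>150))|(br>0)).astype(np.uint8)
    pl=cv2.morphologyEx(pl,cv2.MORPH_OPEN,cv2.getStructuringElement(cv2.MORPH_ELLIPSE,(45,45)))
    cs=max(cv2.findContours(pl,0,cv2.CHAIN_APPROX_NONE)[0],key=cv2.contourArea)[:,0,:]
    cs=cs[(cs[:,1]>3)&(cs[:,1]<140)]
    P=ray(c,cs,.04)
    for _ in range(4):
        x,y,r=circ(P); e=abs(np.hypot(P[:,0]-x,P[:,1]-y)-r); P=P[e<max(.0015,2*np.median(e))]
    C=np.array([x,y]); print('C',C.round(4),'r',round(r,4),len(P))
    return C,br,S,V
E
python3 - <<'E'
from meas import *
c=viewer.read_camera('wrist')
C,br,S,V=meas(c,'')
cs=[q for q in cv2.findContours(br,0,cv2.CHAIN_APPROX_NONE)[0] if cv2.contourArea(q)>60]
for q in cs:
    (u,v),r=cv2.minEnclosingCircle(q)
    if 150<u<350 and v<200:
        for z in(.06,.075):
            p=ray(c,(u,v),z)[0][:2]-C; print((round(u,1),round(v,1),round(r,1)),z,np.hypot(*p).round(4),np.degrees(np.arctan2(p[1],p[0])).round(2))
for n,u,z in [('stud',(253.5,211),.024),('barmid',(253.5,185),.006),('pivot',(424,91),.05),('ball',(480,124),.073),('peg',(357,146),.085),('peg',(198,192),.085),('peg',(130,18),.085)]:
    P=ray(c,u,z)[0]; p=P[:2]-C; print(n,P.round(4),np.hypot(*p).round(4),np.degrees(np.arctan2(p[1],p[0])).round(2))
im=c['color'][60:230,180:340,::-1]; cv2.imwrite('pics/w10.png',cv2.resize(im,None,fx=3.5,fy=3.5,interpolation=cv2.INTER_CUBIC))
E
```

```text
C [0.6045 0.1327] r 0.0926 219
(257.4, 142.3, 14.2) 0.06 0.0984 170.86
(257.4, 142.3, 14.2) 0.075 0.0968 171.54
(200.5, 94.5, 9.8) 0.06 0.0694 110.47
(200.5, 94.5, 9.8) 0.075 0.0669 112.22
(305.0, 82.9, 12.3) 0.06 0.0744 -127.6
(305.0, 82.9, 12.3) 0.075 0.0738 -128.33
stud [0.4128 0.1849 0.024 ] 0.1986 164.76
barmid [0.4454 0.1763 0.006 ] 0.1649 164.65
pivot [ 0.5108 -0.0649  0.05  ] 0.2186 -115.37
ball [ 0.4574 -0.1145  0.073 ] 0.2876 -120.75
peg [0.4737 0.0342 0.085 ] 0.1637 -143.03
peg [0.4716 0.2333 0.085 ] 0.1667 142.85
peg [0.6729 0.2393 0.085 ] 0.1267 57.33
```

View pics/w10.png

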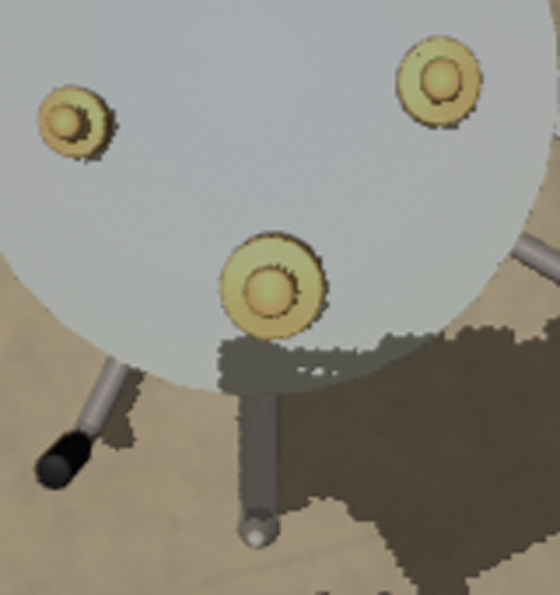

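```bash
cat > meas.py <<'E'
from h import *
def meas(c,vmax=130):
    rgb=c['color']; hsv=cv2.cvtColor(rgb,cv2.COLOR_RGB2HSV); H,S,V=[x.astype(int) for x in cv2.split(hsv)]
    br=((H>15)&(H<40)&(S>90)&(V>110)).astype(np.uint8)
    d=rgb[:,:,0].astype(int)-rgb[:,:,2]
    pl=((d<12)&(V>140)).astype(np.uint8)
    pl=cv2.morphologyEx(pl,cv2.MORPH_CLOSE,np.ones((35,35))) & (((d<12)&(V>140))|(br>0)|1).astype(np.uint8)
    pl=((d<12)&(V>140)).astype(np.uint8)
    n,l,st,ce=cv2.connectedComponentsWithStats(pl); i=l[60,250]; pl=(l==i).astype(np.uint8)
    cs=max(cv2.findContours(pl,0,cv2.CHAIN_APPROX_NONE)[0],key=cv2.contourArea)[:,0,:]
    cs=cs[(cs[:,1]>3)]
    P=ray(c,cs,.04); x,y,r=.571,.136,.11
    for k in range(8):
        e=np.hypot(P[:,0]-x,P[:,1]-y)-.11; Q=P[abs(e)<(.008,.006,.004,.002,.0015,.0015,.0015,.0015)[k]]; x,y,r=circ(Q)
    C=np.array([x,y]); print('C',C.round(4),'r',round(r,4),len(Q),len(P))
    return C,br,d,V
def ang(p): return np.degrees(np.arctan2(p[1],p[0])).round(2)
E
python3 - <<'E'
from meas import *
c=viewer.read_camera('wrist')
C,br,d,V=meas(c)
cs=[q for q in cv2.findContours(br,0,cv2.CHAIN_APPROX_NONE)[0] if cv2.contourArea(q)>60]
for q in cs:
    (u,v),r=cv2.minEnclosingCircle(q)
    if 150<u<350 and v<200:
        for z in(.055,.075):
            p=ray(c,(u,v),z)[0][:2]-C; print((round(u,1),round(v,1),round(r,1)),z,np.hypot(*p).round(4),ang(p))
for n,u,z in [('stud',(180+258/3.5,60+530/3.5),.02),('pivot',(424,91),.05),('ball',(480,124),.073),('peg',(357,146),.085),('peg',(198,192),.085),('peg',(130,18),.085)]:
    P=ray(c,u,z)[0]; p=P[:2]-C; print(n,P.round(4),np.hypot(*p).round(4),ang(p))
# bracket arm centreline & bar profile
for v in range(176,204,4): print(v,d[v,240:270].tolist()) if v in(184,196) else None
for u in (350,365,380): print(u,d[70:110,u].tolist())
E
```

```text
C [0.5743 0.1363] r 0.1093 142 803
(257.6, 142.4, 14.2) 0.055 0.0687 169.59
(257.6, 142.4, 14.2) 0.075 0.0665 170.86
(200.4, 95.0, 9.7) 0.055 0.063 84.62
(200.4, 95.0, 9.7) 0.075 0.0589 85.58
(305.0, 82.9, 12.3) 0.055 0.0647 -103.44
(305.0, 82.9, 12.3) 0.075 0.0634 -104.15
stud [0.4111 0.1855 0.02  ] 0.1704 163.21
pivot [ 0.5109 -0.0648  0.05  ] 0.2109 -107.51
ball [ 0.4574 -0.1144  0.073 ] 0.2766 -114.99
peg [0.4738 0.0343 0.085 ] 0.1432 -134.58
peg [0.4717 0.2334 0.085 ] 0.1413 136.57
peg [0.673  0.2394 0.085 ] 0.1427 46.24
184 [36, 37, 37, 37, 37, 38, 39, 38, 26, 11, 10, 10, 9, 10, 10, 11, 10, 10, 9, 12, 20, 20, 21, 22, 22, 21, 20, 22, 21, 21]
196 [37, 38, 37, 37, 37, 37, 38, 37, 28, 13, 10, 10, 10, 10, 10, 10, 10, 10, 10, 12, 19, 20, 22, 20, 21, 21, 22, 21, 21, 21]
350 [36, 36, 36, 36, 35, 35, 34, 34, 35, 30, 18, -7, -9, -7, -4, -5, -4, -5, -6, -5, -3, -3, -5, -4, -2, 0, -1, -3, -2, 11, 31, 33, 33, 33, 32, 32, 33, 33, 33, 34]
365 [31, 31, 31, 30, 31, 31, 30, 31, 31, 31, 17, -5, -7, -6, -2, 0, -2, -2, -3, -3, 1, 0, -1, -1, 1, 2, 3, 2, -1, 12, 13, 30, 31, 32, 32, 32, 31, 32, 31, 31]
380 [29, 28, 29, 29, 28, 29, 29, 29, 30, 28, 19, 10, -1, -3, 1, 3, 2, 1, 0, 0, 2, 4, 2, 2, 5, 5, 7, 6, 4, 11, 12, 28, 30, 30, 31, 31, 31, 31, 31, 31]
```

```bash
python3 - <<'E'
from meas import *
c=viewer.read_camera('wrist')
A=ray(c,(254,184),.006)[0][:2];B=ray(c,(254,196),.006)[0][:2]
print('bar dir',ang(B-A),A,B)
for u,v0,v1 in((350,80,99),(365,80,100),(380,80,100.5)): print(u,ray(c,(u,(v0+v1)/2),.008)[0])
for C in((.5743,.1363),(.5733,.1368),(.5723,.1348)): print(C,ang(np.array(A)-C),ang(np.array(B)-C), proj(c,[[*C,.006]]))
for C in((.5743,.1363),(.5733,.1368),(.5723,.1348)): print(C,ang(ray(c,(257.5,142.4),.072)[0][:2]-C),'knob',ang(ray(c,(180+269/3.5,60+291/3.5),.083)[0][:2]-C))
hub=[]
E
```

```text
bar dir 163.05 [0.44684744 0.1753982 ] [0.42972804 0.18061622]
350 [0.53603927 0.01427919 0.008     ]
365 [ 0.529991   -0.00484189  0.008     ]
380 [ 0.52425051 -0.02404015  0.008     ]
(0.5743, 0.1363) 162.95 162.96 [[254.17939315  86.60788611]]
(0.5733, 0.1368) 163.03 163.03 [[254.03953608  87.473148  ]]
(0.5723, 0.1348) 162.07 162.18 [[255.68909766  87.8037768 ]]
(0.5743, 0.1363) 170.53 knob 170.5
(0.5733, 0.1368) 170.81 knob 170.79
(0.5723, 0.1348) 168.93 knob 168.9
```

```bash
python3 -m crank '[{"xyz":[0.03,-0.12,0],"delta_rot":[0,0,0.14],"jaw":0},{"xyz":[0.06,-0.24,0],"delta_rot":[0,0,0.28],"jaw":0},{"xyz":[0.1,-0.4,0],"delta_rot":[0,0,0.42],"jaw":0},{"xyz":[0.1,-0.4,-0.1],"delta_rot":[0,0,0.56],"jaw":0},{"xyz":[0.1,-0.4,-0.25],"delta_rot":[0,0,0.7],"jaw":0},{"xyz":[0.1,-0.4,-0.4],"delta_rot":[0,0,0.84],"jaw":0},{"xyz":[0.1,-0.4,-0.5],"delta_rot":[0,0,0.9],"jaw":0},{"xyz":[0.1,-0.4,-0.5],"delta_rot":[0,0,0.9],"jaw":0}]'
python3 - <<'E'
from plan import *
print(arm.get_state()['tool_pos'],arm.get_state()['tool_rot'])
c=viewer.read_camera('wrist'); cv2.imwrite('pics/w11.png',c['color'][:,:,::-1])
E
```

```text
clock: 15.15
tool_pos: [0.4978, 0.0092, 0.197]
tool_rot: [-179.7, 0.4, 38.2]
ft_force: [0.2, 0.5, 0.4]
grip_width: 0.0
[0.49778585 0.00920343 0.19698536] [-179.65870439    0.44082795   38.16049312]
```

View pics/w11.png

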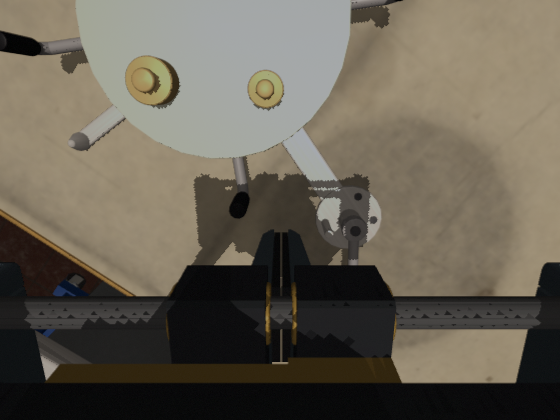

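```bash
python3 -m crank '[{"xyz":[0,0,-0.15],"delta_rot":[0,0,0],"jaw":0},{"xyz":[0,0,-0.3],"delta_rot":[0,0,0],"jaw":0},{"xyz":[0,0,-0.41],"delta_rot":[0,0,0],"jaw":0},{"xyz":[0,0,-0.41],"delta_rot":[0,0,0],"jaw":0},{"xyz":[0,0,-0.41],"delta_rot":[0,0,0],"jaw":0},{"xyz":[0,0,-0.41],"delta_rot":[0,0,0],"jaw":0}]'
python3 - <<'E'
from plan import *
print(arm.get_state()['tool_pos'],arm.get_state()['tool_rot'])
c=viewer.read_camera('wrist'); cv2.imwrite('pics/w12.png',c['color'][:,:,::-1])
plan(np.array([.5738,.1366]),.146,240,222,-2,7,180)
E
```

```text
clock: 15.8
tool_pos: [0.5034, 0.0094, 0.0809]
tool_rot: [179.8, -0.3, 38.1]
ft_force: [0.3, 0.0, -0.7]
grip_width: 0.0005
[0.50342307 0.00935001 0.08085397] [179.78138885  -0.27133391  38.10148136]
238 [-0.022  0.012] 0.215
236 [-0.037  0.021] 0.182
234 [-0.05   0.031] 0.148
232 [-0.064  0.041] 0.115
230 [-0.077  0.051] 0.082
228 [-0.09   0.063] 0.048
226 [-0.102  0.074] 0.015
224 [-0.114  0.086] -0.018
222 [-0.126  0.099] -0.052
```

View pics/w12.png

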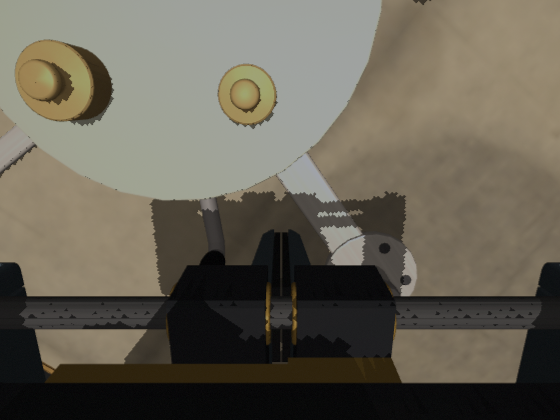

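```bash
python3 -m crank '[{"xyz":[-0.03,0.018,0],"delta_rot":[0,0,0],"jaw":0},{"xyz":[-0.05,0.031,0],"delta_rot":[0,0,0],"jaw":0},{"xyz":[-0.06,0.038,0],"delta_rot":[0,0,0],"jaw":0},{"xyz":[-0.07,0.046,0],"delta_rot":[0,0,0],"jaw":0},{"xyz":[-0.08,0.054,0],"delta_rot":[0,0,0],"jaw":0},{"xyz":[-0.09,0.063,0],"delta_rot":[0,0,0],"jaw":0},{"xyz":[-0.098,0.07,0],"delta_rot":[0,0,0],"jaw":0},{"xyz":[-0.098,0.07,0],"delta_rot":[0,0,0],"jaw":0},{"xyz":[-0.098,0.07,0],"delta_rot":[0,0,0],"jaw":0}]'
python3 - <<'E'
from plan import *
print(arm.get_state()['tool_pos'],arm.get_state()['tool_rot'])
c=viewer.read_camera('wrist'); cv2.imwrite('pics/w13.png',c['color'][:,:,::-1])
E
```

```text
clock: 16.75
tool_pos: [0.4713, 0.0304, 0.0779]
tool_rot: [-180.0, 0.0, 38.1]
ft_force: [-0.2, -0.5, -0.4]
grip_width: 0.0006
[0.47133836 0.03037385 0.07785287] [-1.79990345e+02  1.85739346e-02  3.81188093e+01]
```

View pics/w13.png

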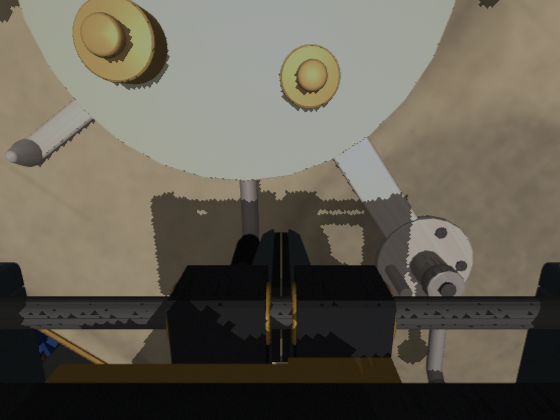

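```bash
python3 -m crank '[{"xyz":[0.03,-0.02,0],"delta_rot":[0,0,0],"jaw":0},{"xyz":[0.05,-0.035,0],"delta_rot":[0,0,0],"jaw":0},{"xyz":[0.05,-0.035,0.15],"delta_rot":[0,0,0],"jaw":0},{"xyz":[0.05,-0.035,0.3],"delta_rot":[0,0,0],"jaw":0},{"xyz":[0.05,0.1,0.45],"delta_rot":[0,0,-0.14],"jaw":0},{"xyz":[0.05,0.2,0.6],"delta_rot":[0,0,-0.28],"jaw":0},{"xyz":[0.03,0.3,0.75],"delta_rot":[0,0,-0.42],"jaw":0},{"xyz":[0.02,0.33,0.9],"delta_rot":[0,0,-0.56],"jaw":0},{"xyz":[0,0.33,0.92],"delta_rot":[0,0,-0.7],"jaw":0},{"xyz":[0,0.33,0.92],"delta_rot":[0,0,-0.8],"jaw":0}]'
python3 -m crank '[{"xyz":[0,0,0],"delta_rot":[0,0,-0.1],"jaw":0},{"xyz":[0,0,0],"delta_rot":[0,0,-0.1],"jaw":0},{"xyz":[0,0,0],"delta_rot":[0,0,-0.1],"jaw":0}]'
cat > full.py <<'E'
from meas import *
def full(c,C=(.5738,.1366)):
    _,br,d,V=meas(c)
    for q in cv2.findContours(br,0,cv2.CHAIN_APPROX_NONE)[0]:
        (u,v),r=cv2.minEnclosingCircle(q)
        if cv2.contourArea(q)>60 and 150<u<350 and v<200:
            for CC in (_,np.array(C)):
                p=ray(c,(u,v),.072)[0][:2]-CC; print((round(u,1),round(v,1),round(r,1)),np.hypot(*p).round(4),ang(p))
E
python3 - <<'E'
from full import *
c=viewer.read_camera('wrist'); cv2.imwrite('pics/w14.png',c['color'][:,:,::-1])
full(c)
im=c['color'][60:230,180:340,::-1]; cv2.imwrite('pics/w14c.png',cv2.resize(im,None,fx=3.5,fy=3.5,interpolation=cv2.INTER_CUBIC))
print(arm.get_state()['tool_pos'],arm.get_state()['tool_rot'])
E
```

```text
clock: 17.8
tool_pos: [0.4729, 0.1302, 0.3581]
tool_rot: [-179.8, -0.4, -10.1]
ft_force: [-0.0, -0.3, -0.9]
grip_width: 0.0005
clock: 18.1
tool_pos: [0.4718, 0.129, 0.3538]
tool_rot: [180.0, 0.0, -15.8]
ft_force: [-0.1, 1.2, -0.6]
grip_width: 0.0005
C [0.5743 0.1357] r 0.1096 172 838
(252.5, 144.0, 14.1) 0.0676 164.37
(252.5, 144.0, 14.1) 0.0669 164.99
(200.2, 90.4, 9.7) 0.0599 79.22
(200.2, 90.4, 9.7) 0.0592 78.61
(304.8, 90.2, 11.9) 0.0631 -110.32
(304.8, 90.2, 11.9) 0.0637 -109.65
[0.47176348 0.12906331 0.35376277] [ 1.79982937e+02  2.02162446e-02 -1.58098835e+01]
```

View pics/w14.png

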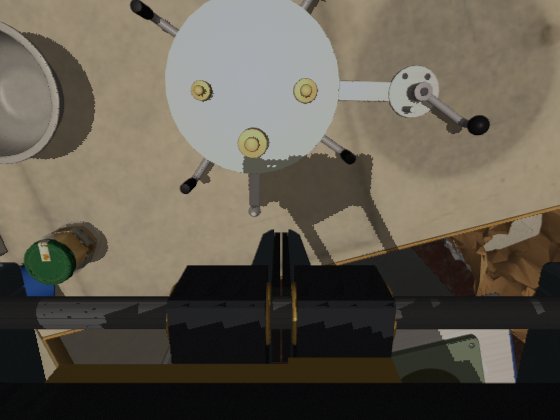

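View pics/w14c.png

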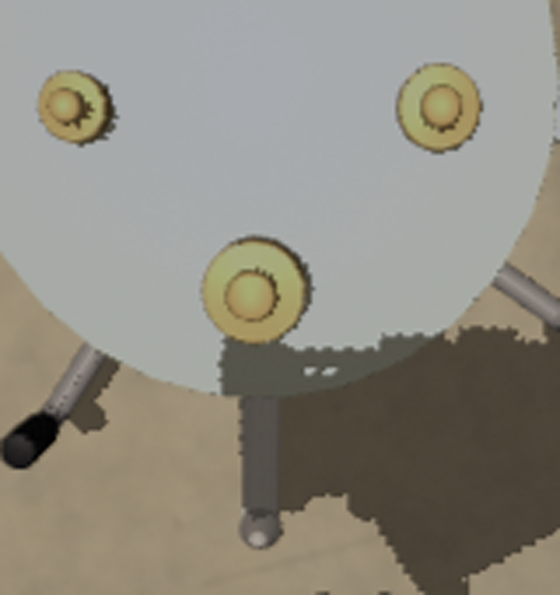

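```bash
python3 -m crank '[{"xyz":[0.03,-0.12,0],"delta_rot":[0,0,0.14],"jaw":0},{"xyz":[0.06,-0.24,0],"delta_rot":[0,0,0.28],"jaw":0},{"xyz":[0.1,-0.4,0],"delta_rot":[0,0,0.42],"jaw":0},{"xyz":[0.1,-0.4,-0.1],"delta_rot":[0,0,0.56],"jaw":0},{"xyz":[0.1,-0.4,-0.25],"delta_rot":[0,0,0.7],"jaw":0},{"xyz":[0.1,-0.4,-0.4],"delta_rot":[0,0,0.84],"jaw":0},{"xyz":[0.1,-0.4,-0.55],"delta_rot":[0,0,0.9],"jaw":0},{"xyz":[0.1,-0.4,-0.7],"delta_rot":[0,0,0.9],"jaw":0},{"xyz":[0.1,-0.4,-0.92],"delta_rot":[0,0,0.9],"jaw":0},{"xyz":[0.1,-0.4,-0.92],"delta_rot":[0,0,0.9],"jaw":0}]'
python3 -m crank '[{"xyz":[0,0,0],"delta_rot":[0,0,0],"jaw":0},{"xyz":[-0.03,0.018,0],"delta_rot":[0,0,0],"jaw":0},{"xyz":[-0.05,0.031,0],"delta_rot":[0,0,0],"jaw":0},{"xyz":[-0.065,0.042,0],"delta_rot":[0,0,0],"jaw":0},{"xyz":[-0.075,0.051,0],"delta_rot":[0,0,0],"jaw":0},{"xyz":[-0.085,0.06,0],"delta_rot":[0,0,0],"jaw":0},{"xyz":[-0.09,0.065,0],"delta_rot":[0,0,0],"jaw":0},{"xyz":[-0.09,0.065,0],"delta_rot":[0,0,0],"jaw":0},{"xyz":[-0.09,0.065,0],"delta_rot":[0,0,0],"jaw":0}]'
python3 -c "
from plant import arm;print(arm.get_state()['tool_pos'],arm.get_state()['tool_rot'])"
```

```text
clock: 19.15
tool_pos: [0.498, 0.0091, 0.0733]
tool_rot: [-179.7, 0.4, 38.2]
ft_force: [-0.6, -0.2, -0.4]
grip_width: 0.0005
clock: 20.05
tool_pos: [0.4747, 0.0288, 0.0781]
tool_rot: [180.0, -0.0, 38.1]
ft_force: [-0.1, -0.5, -0.6]
grip_width: 0.0001
[0.47468177 0.02881633 0.07805824] [ 1.79977847e+02 -1.72871303e-02  3.81195721e+01]
```

Move to (0.468, 0.0335): shift (-0.0066, 0.0046).

```bash
python3 -m crank '[{"xyz":[-0.006,0.004,0],"delta_rot":[0,0,0],"jaw":0},{"xyz":[-0.011,0.008,0],"delta_rot":[0,0,0],"jaw":0},{"xyz":[-0.017,0.012,0],"delta_rot":[0,0,0],"jaw":0},{"xyz":[-0.022,0.015,0],"delta_rot":[0,0,0],"jaw":0},{"xyz":[-0.022,0.015,0],"delta_rot":[0,0,0],"jaw":0},{"xyz":[-0.022,0.015,0],"delta_rot":[0,0,0],"jaw":0}]'
python3 -m crank '[{"xyz":[0.03,-0.02,0],"delta_rot":[0,0,0],"jaw":0},{"xyz":[0.05,-0.035,0],"delta_rot":[0,0,0],"jaw":0},{"xyz":[0.05,-0.035,0.15],"delta_rot":[0,0,0],"jaw":0},{"xyz":[0.05,-0.035,0.3],"delta_rot":[0,0,0],"jaw":0},{"xyz":[0.05,0.1,0.45],"delta_rot":[0,0,-0.14],"jaw":0},{"xyz":[0.05,0.2,0.6],"delta_rot":[0,0,-0.28],"jaw":0},{"xyz":[0.03,0.3,0.75],"delta_rot":[0,0,-0.42],"jaw":0},{"xyz":[0.02,0.33,0.9],"delta_rot":[0,0,-0.56],"jaw":0},{"xyz":[0,0.33,0.92],"delta_rot":[0,0,-0.7],"jaw":0},{"xyz":[0,0.33,0.92],"delta_rot":[0,0,-0.8],"jaw":0}]'
python3 -m crank '[{"xyz":[0,0,0],"delta_rot":[0,0,-0.1],"jaw":0},{"xyz":[0,0,0],"delta_rot":[0,0,-0.1],"jaw":0},{"xyz":[0,0,0],"delta_rot":[0,0,-0.1],"jaw":0},{"xyz":[0,0,0],"delta_rot":[0,0,-0.1],"jaw":0}]'
python3 - <<'E'
from full import *
c=viewer.read_camera('wrist'); cv2.imwrite('pics/w15.png',c['color'][:,:,::-1])
full(c)
_,br,d,V=meas(c)
for v in (184,190,196):
    w=np.where(d[v,235:275]<15)[0]+235; print(v,w.min(),w.max())
    B=ray(c,((w.min()+w.max())/2,v),.006)[0][:2]; print('front',ang(B-np.array([.5738,.1366])),ang(B-_))
im=c['color'][60:230,180:340,::-1]; cv2.imwrite('pics/w15c.png',cv2.resize(im,None,fx=3.5,fy=3.5,interpolation=cv2.INTER_CUBIC))
print(arm.get_state()['tool_pos'],arm.get_state()['tool_rot'])
t=top(); crop(t,'pics/t15.png')
E
```

```text
clock: 20.65
tool_pos: [0.4677, 0.0333, 0.078]
tool_rot: [-180.0, 0.0, 38.1]
ft_force: [-0.0, 1.0, 0.1]
grip_width: 0.0007
clock: 21.65
tool_pos: [0.4693, 0.1332, 0.3581]
tool_rot: [-179.8, -0.4, -10.1]
ft_force: [0.1, -0.6, -0.4]
grip_width: 0.0002
clock: 22.05
tool_pos: [0.4681, 0.1321, 0.3538]
tool_rot: [180.0, 0.0, -15.8]
ft_force: [-0.4, -0.0, 0.1]
grip_width: 0.0002
C [0.5746 0.1365] r 0.1092 134 831
(252.5, 139.5, 14.3) 0.0668 163.6
(252.5, 139.5, 14.3) 0.0659 163.48
(306.6, 88.1, 11.9) 0.0644 -112.31
(306.6, 88.1, 11.9) 0.0642 -111.58
(201.9, 84.7, 9.8) 0.0584 77.69
(201.9, 84.7, 9.8) 0.0585 76.86
C [0.5746 0.1365] r 0.1092 134 831
184 250 260
front 162.63 162.69
190 250 261
front 162.94 163.0
196 251 260
front 162.95 163.0
[0.46802395 0.13213218 0.3537606 ] [ 1.79982741e+02  2.10645096e-02 -1.58427978e+01]
```

View pics/w15c.png

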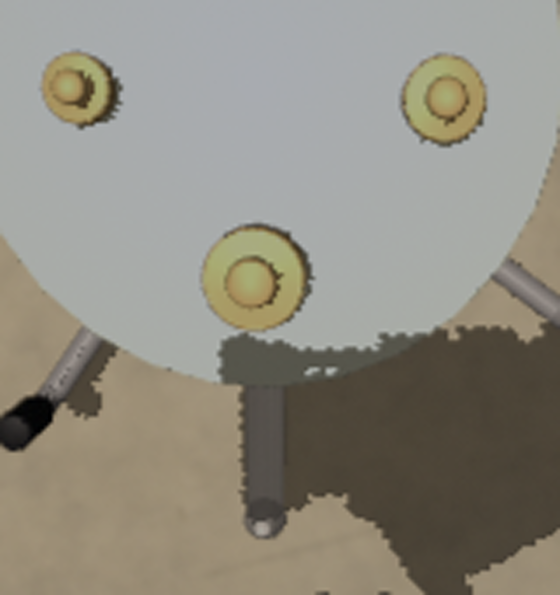

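View pics/t15.png

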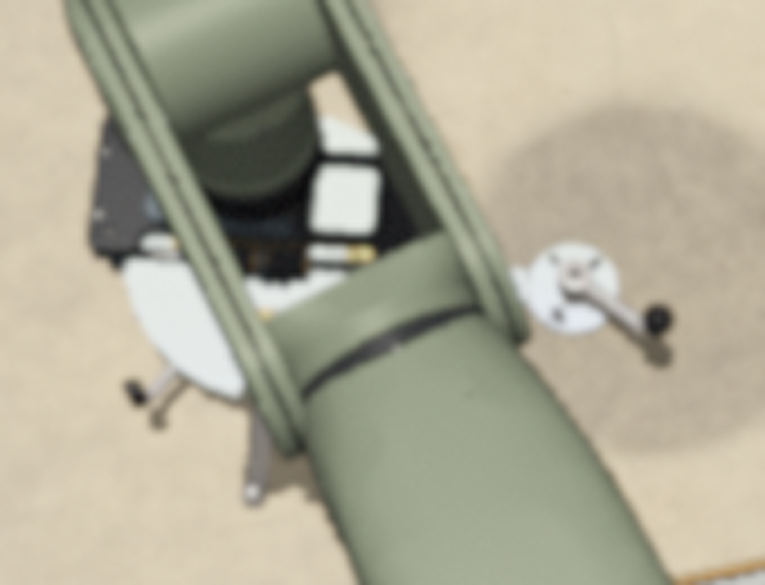

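```bash
python3 -m crank '[{"xyz":[0.01,-0.14,0],"delta_rot":[0,0,0.14],"jaw":0},{"xyz":[0.03,-0.28,0],"delta_rot":[0,0,0.28],"jaw":0},{"xyz":[0.04,-0.42,0],"delta_rot":[0,0,0.42],"jaw":0},{"xyz":[0.06,-0.56,0],"delta_rot":[0,0,0.56],"jaw":0},{"xyz":[0.07,-0.7,0],"delta_rot":[0,0,0.7],"jaw":0},{"xyz":[0.09,-0.82,0],"delta_rot":[0,0,0.84],"jaw":0},{"xyz":[0.09,-0.91,0],"delta_rot":[0,0,0.93],"jaw":0},{"xyz":[0.09,-0.91,0],"delta_rot":[0,0,0.93],"jaw":0},{"xyz":[0.09,-0.91,0],"delta_rot":[0,0,0.93],"jaw":0}]'
python3 - <<'E'
from h import *
c=viewer.read_camera('wrist'); cv2.imwrite('pics/w16.png',c['color'][:,:,::-1])
t=top(); crop(t,'pics/t16.png')
print(arm.get_state()['tool_pos'],arm.get_state()['tool_rot'])
E
```

```text
clock: 23.05
tool_pos: [0.4948, -0.1408, 0.3537]
tool_rot: [-179.9, -0.0, 39.8]
ft_force: [0.6, 0.5, 0.3]
grip_width: 0.0007
[ 0.49483023 -0.13977356  0.35401936] [-1.79980555e+02 -2.37516041e-02  3.99016081e+01]
```

View pics/w16.png

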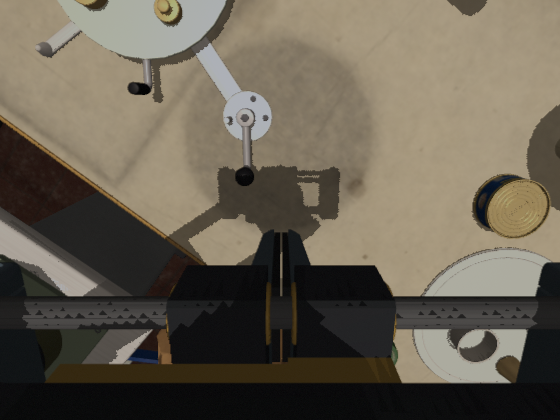

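View pics/t16.png

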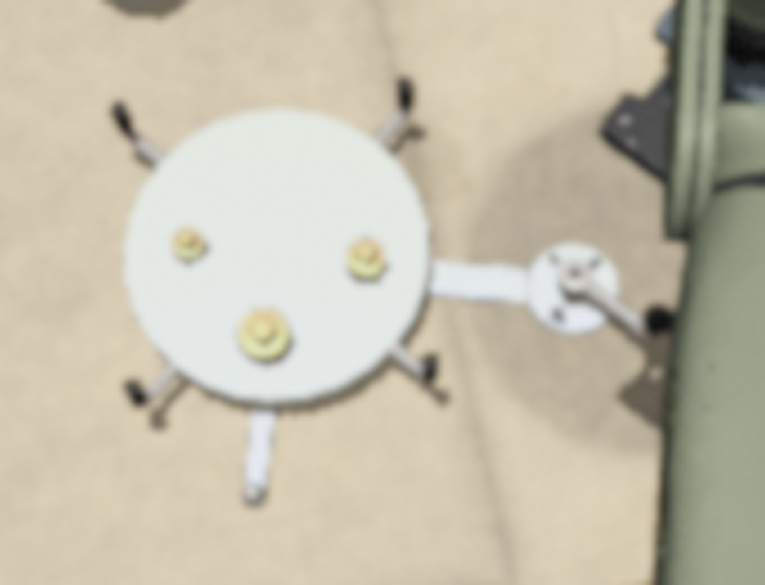

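```bash
python3 - <<'E'
from meas import *
c=top(); f=6; x0,y0=200,165
rgb=cv2.resize(c['color'][165:285,200:330],None,fx=f,fy=f,interpolation=cv2.INTER_CUBIC).astype(int)
uv=lambda q:np.c_[x0+(q[:,0]+.5)/f-.5,y0+(q[:,1]+.5)/f-.5]
d=rgb[:,:,0]-rgb[:,:,2]; V=rgb.max(2)
pl=((d<17)&(V>190)).astype(np.uint8)
n,l,st,ce=cv2.connectedComponentsWithStats(pl); pl=(l==l[51*f-60,52*f]).astype(np.uint8)
pl=cv2.morphologyEx(pl,cv2.MORPH_OPEN,cv2.getStructuringElement(cv2.MORPH_ELLIPSE,(101,101)))
cs=max(cv2.findContours(pl,0,cv2.CHAIN_APPROX_NONE)[0],key=cv2.contourArea)[:,0,:]
P=ray(c,uv(cs),.04)
x,y,r=circ(P)
for k in range(6):
    e=abs(np.hypot(P[:,0]-x,P[:,1]-y)-r); Q=P[e<max(.0012,2*np.median(e))]; x,y,r=circ(Q)
C=np.array([x,y]); print('C',C,r,len(Q),len(P))
br=((d>55)&(V>150)).astype(np.uint8)
n,l,st,ce=cv2.connectedComponentsWithStats(br)
for i in range(1,n):
    if st[i,4]>150 and st[i,4]<5000:
        p=ray(c,uv(ce[i:i+1]),.075)[0][:2]-C; print('blob',st[i,4],uv(ce[i:i+1]).round(1),np.hypot(*p).round(4),ang(p))
q=lambda x,y:(190+(x+.5)/4.5-.5,160+(y+.5)/4.5-.5)
for u,z in (((255,492),.02),((259,440),.006)):
    p=ray(c,q(*u),z)[0][:2]-C; print('bar',np.hypot(*p).round(4),ang(p))
pv=ray(c,q(577,278),.05)[0][:2]-C; print('pivot',np.hypot(*pv),ang(pv))
kn=ray(c,q(264,329),.083)[0][:2]-C; print('knob',np.hypot(*kn),ang(kn))
pegs=[ray(c,q(*u),.085)[0][:2] for u in((405,83),(117,108),(132,388),(431,361))]
Cp=np.mean(pegs,0); print('Cpegs',Cp,ang(kn+C-Cp),ang(ray(c,q(255,492),.02)[0][:2]-Cp))
E
```

```text
C [0.57197245 0.1383191 ] 0.10811220327987599 765 1397
blob 386 [[231.4 212.9]] 0.059 81.31
blob 690 [[271.2 215.9]] 0.0687 -113.78
blob 1028 [[248.3 231.7]] 0.0657 164.49
bar 0.1727 163.93
bar 0.1323 162.95
pivot 0.21679504531020155 -108.57
knob 0.07105717208643686 165.44
Cpegs [0.57060831 0.13823075] 165.09 163.77
```

```bash
python3 -m crank '[{"xyz":[0,0,-0.15],"delta_rot":[0,0,0],"jaw":0},{"xyz":[0,0,-0.3],"delta_rot":[0,0,0],"jaw":0},{"xyz":[0,0,-0.45],"delta_rot":[0,0,0],"jaw":0},{"xyz":[0,0,-0.6],"delta_rot":[0,0,0],"jaw":0},{"xyz":[0,0,-0.75],"delta_rot":[0,0,0],"jaw":0},{"xyz":[0,0,-0.85],"delta_rot":[0,0,0],"jaw":0},{"xyz":[0,0,-0.93],"delta_rot":[0,0,0],"jaw":0},{"xyz":[0,0,-0.93],"delta_rot":[0,0,0],"jaw":0},{"xyz":[0,0,-0.93],"delta_rot":[0,0,0],"jaw":0}]'
python3 - <<'E'
from plan import *
print(arm.get_state()['tool_pos'],arm.get_state()['tool_rot'])
c=viewer.read_camera('wrist'); cv2.imwrite('pics/w17.png',c['color'][:,:,::-1])
plan(np.array([.5108,-.068]),.0734,256,174,-6,17.4,180)
E
```

```text
clock: 24.1
tool_pos: [0.4954, -0.14, 0.0756]
tool_rot: [180.0, -0.0, 40.0]
ft_force: [-0.3, -0.3, 0.0]
grip_width: 0.0004
[ 0.49539867 -0.14000373  0.07556467] [ 1.79975203e+02 -2.07158380e-02  3.99673228e+01]
250 [-0.034  0.011] 0.211
244 [-0.058  0.021] 0.111
238 [-0.08   0.034] 0.011
232 [-0.101  0.048] -0.089
226 [-0.121  0.065] -0.189
220 [-0.138  0.084] -0.289
214 [-0.154  0.104] -0.389
208 [-0.167  0.126] -0.489
202 [-0.178  0.15 ] -0.589
196 [-0.186  0.174] -0.689
190 [-0.192  0.199] -0.789
184 [-0.195  0.224] -0.889
178 [-0.195  0.25 ] -0.989
```

View pics/w17.png

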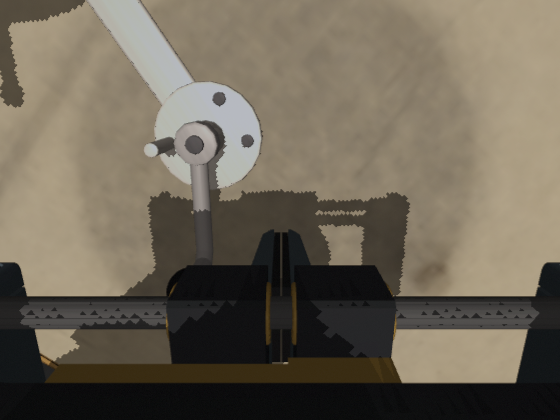

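```bash
python3 -m crank '[{"xyz":[-0.034,0.011,0],"delta_rot":[0,0,0],"jaw":0},{"xyz":[-0.058,0.021,0],"delta_rot":[0,0,0],"jaw":0},{"xyz":[-0.08,0.034,0],"delta_rot":[0,0,0],"jaw":0},{"xyz":[-0.101,0.048,0],"delta_rot":[0,0,-0.09],"jaw":0},{"xyz":[-0.121,0.065,0],"delta_rot":[0,0,-0.19],"jaw":0},{"xyz":[-0.138,0.084,0],"delta_rot":[0,0,-0.29],"jaw":0},{"xyz":[-0.154,0.104,0],"delta_rot":[0,0,-0.39],"jaw":0},{"xyz":[-0.167,0.126,0],"delta_rot":[0,0,-0.49],"jaw":0},{"xyz":[-0.178,0.15,0],"delta_rot":[0,0,-0.59],"jaw":0},{"xyz":[-0.178,0.15,0],"delta_rot":[0,0,-0.59],"jaw":0}]'
python3 - <<'E'
from plan import *
print(arm.get_state()['tool_pos'],arm.get_state()['tool_rot'])
c=viewer.read_camera('wrist'); cv2.imwrite('pics/w18.png',c['color'][:,:,::-1])
plan(np.array([.5108,-.068]),.0734,202,172,-3,17.4,180)
E
```

```text
clock: 25.15
tool_pos: [0.4406, -0.095, 0.0754]
tool_rot: [180.0, -0.0, 4.6]
ft_force: [-0.2, 0.0, -0.9]
grip_width: 0.0004
[ 0.44060958 -0.09504824  0.07543468] [ 1.79994875e+02 -1.41168357e-02  4.56368442e+00]
199 [0.001 0.012] -0.051
196 [-0.003  0.024] -0.101
193 [-0.006  0.036] -0.151
190 [-0.008  0.049] -0.201
187 [-0.01   0.061] -0.251
184 [-0.012  0.074] -0.301
181 [-0.012  0.087] -0.351
178 [-0.012  0.1  ] -0.401
175 [-0.011  0.113] -0.451
172 [-0.01   0.125] -0.501
```

View pics/w18.png

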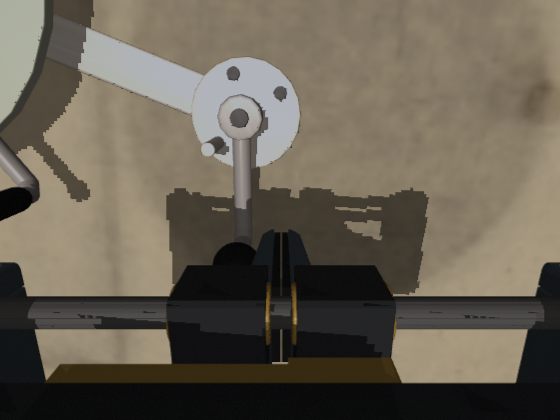

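```bash
python3 -m crank '[{"xyz":[0.001,0.012,0],"delta_rot":[0,0,-0.05],"jaw":0},{"xyz":[-0.001,0.024,0],"delta_rot":[0,0,-0.1],"jaw":0},{"xyz":[-0.003,0.036,0],"delta_rot":[0,0,-0.15],"jaw":0},{"xyz":[-0.005,0.049,0],"delta_rot":[0,0,-0.2],"jaw":0},{"xyz":[-0.006,0.061,0],"delta_rot":[0,0,-0.25],"jaw":0},{"xyz":[-0.007,0.074,0],"delta_rot":[0,0,-0.3],"jaw":0},{"xyz":[-0.007,0.074,0],"delta_rot":[0,0,-0.3],"jaw":0}]'
python3 -m crank '[{"xyz":[0,0.006,0],"delta_rot":[0,0,-0.02],"jaw":0},{"xyz":[0,0.012,0],"delta_rot":[0,0,-0.04],"jaw":0},{"xyz":[0,0.012,0],"delta_rot":[0,0,-0.04],"jaw":0}]'
python3 - <<'E'
from plan import *
print(arm.get_state()['tool_pos'],arm.get_state()['tool_rot'])
c=viewer.read_camera('wrist'); cv2.imwrite('pics/w19.png',c['color'][:,:,::-1])
E
```

```text
clock: 25.9
tool_pos: [0.4392, -0.0735, 0.0751]
tool_rot: [180.0, 0.0, -13.4]
ft_force: [-0.1, -0.6, 0.5]
grip_width: 0.0001
clock: 26.2
tool_pos: [0.4393, -0.0699, 0.075]
tool_rot: [180.0, 0.0, -15.9]
ft_force: [-0.8, -0.4, -0.4]
grip_width: 0.0005
[ 0.43933522 -0.06987287  0.07499939] [ 1.79993699e+02  7.72410812e-06 -1.58761455e+01]
```

View pics/w19.png

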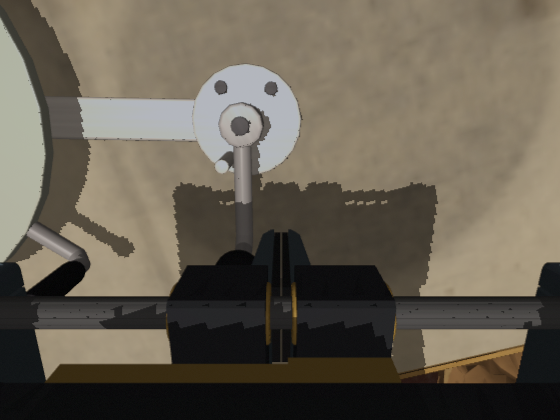

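```bash
for i in 1 2; do python3 -m crank '[{"xyz":[0,0.006,0],"delta_rot":[0,0,-0.01],"jaw":0},{"xyz":[0,0.012,0],"delta_rot":[0,0,-0.02],"jaw":0},{"xyz":[0,0.012,0],"delta_rot":[0,0,-0.02],"jaw":0}]' | grep -E "pos|force"; done
```

```text
tool_pos: [0.4394, -0.0682, 0.075]
ft_force: [-1.6, -10.7, -0.4]
tool_pos: [0.4393, -0.0676, 0.0751]
ft_force: [-3.1, -23.5, -0.8]
```

```bash
python3 -m crank '[{"xyz":[0,-0.04,0],"delta_rot":[0,0,0],"jaw":0},{"xyz":[0,-0.12,0],"delta_rot":[0,0,0],"jaw":0},{"xyz":[0,-0.15,0.15],"delta_rot":[0,0,0],"jaw":0},{"xyz":[0,-0.15,0.3],"delta_rot":[0,0,0],"jaw":0},{"xyz":[0,-0.15,0.45],"delta_rot":[0,0,0],"jaw":0},{"xyz":[0,-0.15,0.6],"delta_rot":[0,0,0],"jaw":0},{"xyz":[0,-0.15,0.75],"delta_rot":[0,0,0],"jaw":0},{"xyz":[0,-0.15,0.9],"delta_rot":[0,0,0],"jaw":0},{"xyz":[0,-0.15,0.95],"delta_rot":[0,0,0],"jaw":0},{"xyz":[0,-0.15,0.95],"delta_rot":[0,0,0],"jaw":0}]'
python3 -m crank '[{"xyz":[0.1,0.15,0],"delta_rot":[0,0,0],"jaw":0},{"xyz":[0.1,0.3,0],"delta_rot":[0,0,0],"jaw":0},{"xyz":[0.1,0.4,0],"delta_rot":[0,0,0],"jaw":0},{"xyz":[0.1,0.4,0],"delta_rot":[0,0,0],"jaw":0},{"xyz":[0.1,0.4,0],"delta_rot":[0,0,0],"jaw":0},{"xyz":[0.1,0.4,0],"delta_rot":[0,0,0],"jaw":0}]'
python3 - <<'E'
from full import *
c=viewer.read_camera('wrist'); cv2.imwrite('pics/w20.png',c['color'][:,:,::-1])
print(arm.get_state()['tool_pos'])
E
```

```text
clock: 27.85
tool_pos: [0.4406, -0.1077, 0.3627]
tool_rot: [-179.9, -0.4, -18.3]
ft_force: [-0.4, 0.0, 0.2]
grip_width: 0.0002
clock: 28.45
tool_pos: [0.4691, 0.0116, 0.3591]
tool_rot: [179.9, 0.1, -18.3]
ft_force: [0.5, -0.1, -0.0]
grip_width: 0.0003
[0.46916707 0.01144055 0.35933172]
```

View pics/w20.png

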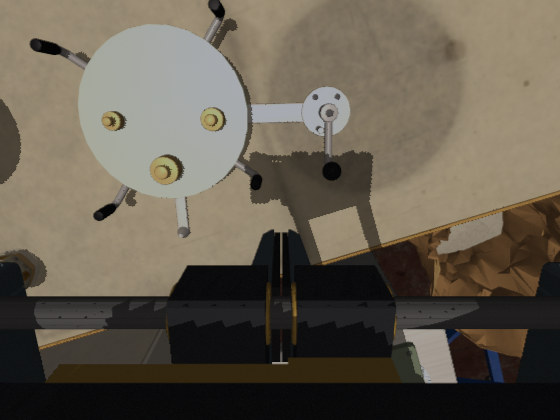

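```bash
python3 - <<'E'
from meas import *
c=viewer.read_camera('wrist')
rgb=c['color'].astype(int); d=rgb[:,:,0]-rgb[:,:,2]; V=rgb.max(2)
hsv=cv2.cvtColor(c['color'],cv2.COLOR_RGB2HSV).astype(int); br=((hsv[:,:,0]>15)&(hsv[:,:,0]<40)&(hsv[:,:,1]>90)&(hsv[:,:,2]>110)).astype(np.uint8)
print('d plate',np.percentile(d[60:90,120:200],[5,95]),'bench',np.percentile(d[200:230,30:80],[5,95]))
pl=((d<18)&(V>120)).astype(np.uint8); pl[:,252:]=0
pl=cv2.morphologyEx(pl,cv2.MORPH_CLOSE,np.ones((3,3)))
cs=max(cv2.findContours(pl,0,cv2.CHAIN_APPROX_NONE)[0],key=cv2.contourArea)[:,0,:]
P=ray(c,cs,.04); x,y,r=.573,.137,.11
for k in range(8):
    e=np.hypot(P[:,0]-x,P[:,1]-y)-r; Q=P[abs(e)<max(.006/(k+1),.0012)]; x,y,r=circ(Q)
C=np.array([x,y]);print(C,r,len(Q),len(P))
for q in cv2.findContours(br,0,cv2.CHAIN_APPROX_NONE)[0]:
    (u,v),rr=cv2.minEnclosingCircle(q)
    if cv2.contourArea(q)>60 and 90<u<240 and v<200:
        p=ray(c,(u,v),.072)[0][:2]-C; print((round(u,1),round(v,1)),np.hypot(*p).round(4),ang(p))
for v in (206,212,218,222):
    w=np.where(d[v,165:200]<25)[0]+165; B=ray(c,((w.min()+w.max())/2,v),.006)[0][:2]; print(v,w.min(),w.max(),ang(B-C))
S=ray(c,(183,232),.02)[0][:2]; print('stud',ang(S-C),np.hypot(*(S-C)))
b=ray(c,(331.5,171.5),.073)[0][:2]; pv=ray(c,(329,113),.05)[0][:2]; print('lever',ang(b-pv),np.hypot(*(b-pv)),'pivot',ang(pv-C))
E
```

```text
d plate [-5.  4.] bench [35.   37.05]
[0.57370586 0.13703945] 0.1082318606997881 458 668
(164.0, 170.5) 0.0648 166.3
(110.5, 121.0) 0.0542 75.54
(212.2, 119.3) 0.0695 -109.67
206 176 187 163.69
212 177 187 163.56
218 177 188 163.44
222 178 188 163.47
stud 164.31 0.16726096513776983
lever 163.98 0.07071267091232711 pivot -107.02
```

```bash
python3 - <<'E'
from meas import *
c=viewer.read_camera('wrist')
im=c['color'][90:250,80:270,::-1]; cv2.imwrite('pics/w21.png',cv2.resize(im,None,fx=4,fy=3.7,interpolation=cv2.INTER_CUBIC))
C=np.array([.5737,.1370])
for z in(.05,.0575,.065):
    print(z,[(np.hypot(*p).round(4),ang(p)) for p in (ray(c,u,z)[0][:2]-C for u in((164,170.5),(110.5,121),(212.2,119.3)))])
t=top(); crop(t,'pics/t21.png')
E
```

```text
0.05 [(np.float64(0.0687), np.float64(159.87)), (np.float64(0.0645), np.float64(75.81)), (np.float64(0.0654), np.float64(-110.63))]
0.0575 [(np.float64(0.0672), np.float64(161.94)), (np.float64(0.0611), np.float64(75.65)), (np.float64(0.0668), np.float64(-110.25))]
0.065 [(np.float64(0.0658), np.float64(164.09)), (np.float64(0.0576), np.float64(75.47)), (np.float64(0.0681), np.float64(-109.88))]
```

View pics/w21.png

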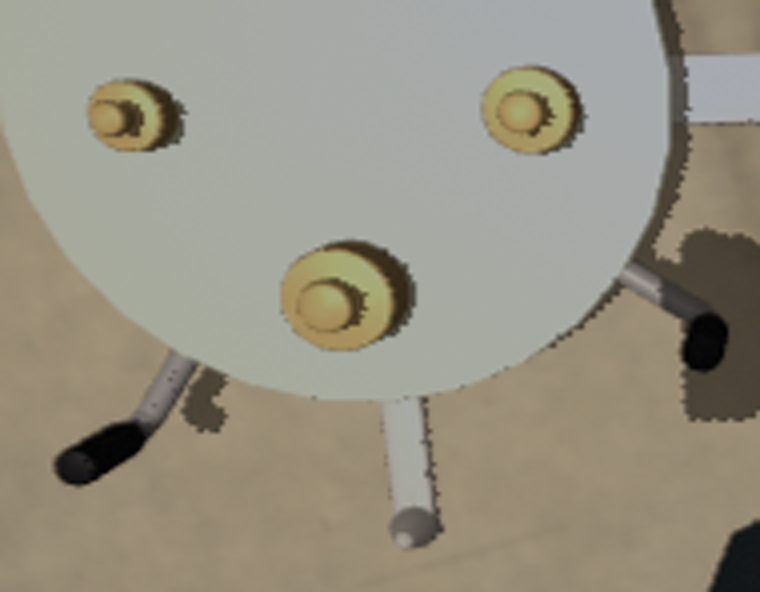

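```bash
python3 -c "
from plant import arm;print(arm.finish_job());print(arm.get_state()['clock'])"
```

```text
the job is handed in; nothing more can be done
None
the job is handed in; nothing more can be done
```

The largest weight now stands at the front, in line with the pointer bar, and the brake lever is home against its stop. I handed the job in at about 28.5 s, with the gripper clear of everything.

**Turning the stand:** I pushed the pegs clockwise with the closed fingertips: two long pushes of roughly 90° each, then two small corrections of about 6° and 1.5°. All three weights still stand upright on the plate in the last pictures. In the pictures I saw no contact with the plate, the weights or the things around the stand, though I did not measure the bystanders' positions.

**Brake:** I pushed the ball round until the force rose to about 23 N without further movement, then backed off. In the last wrist picture the lever points along 164.0°, parallel to the pointer bar at 163–164°.

**Where the checks disagreed:**

| Check | Weight direction | Bar direction |
|---|---|---|
| Wrist view straight above, after the last correction | 163.5° | 163.0° |
| Top camera | 164.5–165.4° | 163–164° |
| Final oblique wrist view | 162–166° | 163.5° |

The spread in the last row comes from the height assumed for the weight's outline. At the outline's mid-height it gives about 162°. I take the remaining error to be about 1°, which is roughly 1 mm at the weight.

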